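# Sort the loose parts left after a column change

## Robot

A 6-joint arm with a two-finger parallel gripper is mounted at the origin on a cart in front of the work surface, level with it; the furniture and walls round the work are solid. World frame = base frame: x ahead of the robot, y to its left, z up, the work surface at z = 0. Lengths are in m, angles in degrees, forces in N, time in s.
With the tool pointing down it reaches from about 0.3 to 0.85 m from the base axis. Payload 5.4 kg.
Tool frame: the origin (TCP) lies at the very end of the fingers, on their centre line; the grasp point (between the pads) lies 19 mm behind it; z points along the fingers, y is the direction in which the jaws open and shut (so a half turn about z gives the same grasp; the last joint's range is limited). The gripper opens to 85 mm and grips with 20 to 120 N. Pads are 22 mm wide; open, the fingers measure 114 mm over their backs; the gripper's body (76 mm by 85 mm) begins 54 mm behind the grasp point. The pads swing forward as they close: fully open they stand 13 mm farther back than shut.
Start: joints at [59.696, 9.076, 91.501, -0, 79.423, -12.038], TCP at [0.18, 0.546, 0.231] pointing down, gripper open.
Joint ranges: [-166.64, 166.64], [-54.1, 131.32], [10.49, 154.53], [-73.88, 253.88], [9.74, 151.15], [-171.62, 171.62]. Speed limits (degrees/s): [147.25, 147.25, 180, 180, 180, 180].

## Interface

Orientations are given as a 3x3 rotation matrix whose columns are the frame's x, y, z axes.
In Python, from rig import status, imaging, order gives the robot as it stands.
- The arm moves only by the tool play_rows, never from a script. Its argument "deltas" is a list of rows, each an object of numbers: "dx", "dy", "dz": the shift along the tool's x, y, z in mm; "wx", "wy", "wz": the turn, a rotation vector about the tool's x, y, z in rad. In form: [{"dx": .., "dy": .., "dz": .., "wx": .., "wy": .., "wz": ..}, ...]. A call has exactly 5 rows; each row shifts and turns the commanded pose from where the row before left it, along the tool's axes as they then stand; what a row does not reach is not made up. A row lasts 1/10 s, in which the tool goes at most 50 mm and 8.59 degrees, less where a joint would pass 70% of its speed; a pose out of reach is approached as far as the arm can. A call with a gripper value outside its range is refused whole. "hand" is the opening, from 0 (shut) to 1 (fully open), set as the call begins (left out, the last holds). The fingers move at their own pace and stop on an object; the grip force is fixed at half the most. Time passes only in rows, so rows that do not move let the fingers close, or fill a call up. It gives the time, the measured TCP pose, the force and the opening at its end, in the units of the state.
- status.observe(): the state, without advancing time (a new reading comes with each control period).
- imaging.snapshot(name): name is "scene" or "top" or "wrist"; returns a dict with "color" (400x640x3 uint8, red, green, blue), "intrinsics" (3x3 intrinsics, pixels), "D" ([k1, k2, p1, p2, k3] as OpenCV has them; the pictures are not rectified), "pose" (4x4, takes a point from camera to world coordinates); the wrist camera has in their place "T_tool_cam" (4x4, takes a point from camera to tool coordinates, whose origin is the TCP and whose axes are the flange's). Camera axes: x right, y down, z forward; pixel columns grow to the right and rows downward; lengths in m; the calibration is good to about 2 mm. A picture is of the moment at which its call begins: read the wrist's pose just before it. There is no depth.
- order.hand_in(): hands the job in, once; it reports no verdict.
The state is a dict: "time": time; "joints": joint angles; "joint_velocities": joint speeds; "effort": joint torques, N m; "eef_pos": TCP position; "ee_rot": TCP orientation; "force": force on the tool from outside, world axes, zero at the start; "wrist_torque": the same for the moment, N m; "opening": opening from 0.0 (shut) to 1.0 (fully open).
Only numpy, scipy, OpenCV 4.12 (cv2) and the standard library are available. Lean on these libraries where they do the work, as an engineer would, in place of code of your own. Each camera call takes 0.05 s, during which the arm holds its last target.

## Task

Sort the loose parts on the table into the trays: both blue screw caps into the yellow tray, both aluminium clamp blocks into the green tray and the roll of thread tape into the blue tray. Set each one down, do not drop it, so that it lies flat on the tray's floor, the same way up as now and not on another part or the tray's edge. Leave the jar and the spanner where they are.

Things in the scene. Friction and masses are not known exactly. Their poses are not given: they have to be found in the camera images.
- cap_a: loose blue plastic screw cap of a bottle, round, 52 mm across, 25 mm high, 20 g, standing closed top up on its rim; its collider is a solid disc. Origin: centre of its underside; z up. The other cap is its twin.
- cap_b: loose blue plastic screw cap of a bottle, round, 52 mm across, 25 mm high, 20 g, standing closed top up on its rim; its collider is a solid disc. Origin: centre of its underside; z up. The other cap is its twin.
- clamp_block_a: whitish flat machined aluminium clamp block, 42 x 46 x 13 mm, 65 g, lying flat (long side along its y); small screw holes in its top. Origin: centre of its underside; z up. The other block is practically its twin.
- clamp_block_b: whitish flat machined aluminium clamp block, 42 x 47 x 13 mm, 65 g, lying flat (long side along its y); small screw holes in its top. Origin: centre of its underside; z up. The other block is practically its twin.
- thread_tape: roll of white thread tape with a blue-edged core, lying flat, 48 mm across, 13 mm high, with a hole through the middle, 30 g. Origin: centre of its underside; z up.
- yellow_tray: yellow plastic tray, open at the top, fixed to the table: 158 mm along its own x, 120 mm along its own y, 24 mm high; walls and floor 4 mm thick, so inside 150 x 112 mm and 20 mm deep, the floor 4 mm above the table. Origin: centre of its underside; z up. A small grey label holder with a blank card marks its -x end. Behind the trays stands a light grey oven, about 0.10 m high with a small knob on top: carry parts over it clear of that.
- green_tray: green plastic tray, open at the top, fixed to the table: 158 mm along its own x, 120 mm along its own y, 24 mm high; walls and floor 4 mm thick, so inside 150 x 112 mm and 20 mm deep, the floor 4 mm above the table. Origin: centre of its underside; z up. A small grey label holder with a blank card marks its -x end. Behind the trays stands a light grey oven, about 0.10 m high with a small knob on top: carry parts over it clear of that.
- blue_tray: blue plastic tray, open at the top, fixed to the table: 158 mm along its own x, 120 mm along its own y, 24 mm high; walls and floor 4 mm thick, so inside 150 x 112 mm and 20 mm deep, the floor 4 mm above the table. Origin: centre of its underside; z up. A small grey label holder with a blank card marks its -x end. Behind the trays stands a light grey oven, about 0.10 m high with a small knob on top: carry parts over it clear of that.
- specimen_jar: clear sample jar with a light blue lid, 41 mm across, 53 mm high, standing loose among the parts; a bystander to be left standing where it is. Origin: centre of its underside; z up.
- open_spanner: small steel open-ended spanner, 116 mm long (its y), 25 mm wide, 4 mm thick, lying loose between the parts and the trays; a bystander to be left where it is. Origin: centre of its underside; z up.
Mind the look-alikes: they are no part of the job. Leave any black or pink look-alike of the cap_b alone.

How it is judged:
By the outcome, as a careful person would: the job done as asked, in the order asked, and still so for the second after the job is handed in, with the robot touching nothing.
It also fails if it takes over 136 s, if anything falls off the work surface, if the arm or the gripper's body presses on something with over 40 N, if the wrist force passes 120 N, or if a joint passes its speed limit or range.

## Working session

There is one attempt and no reset: what is moved stays moved. The work goes in short steps, Python scripts to look and compute and a tool call to move; the robot and the scene stay as the last step left them, time stands still between calls to the robot, and variables do not carry over. Pictures are saved under pics/ and viewed, and the job is handed in when it is done.

Besides the shell and the picture viewer there is one more tool, called after "Emit:" in YAML: its name, and indented under it one key for each argument. play_rows: Moves the arm, as the interface text tells. Its arguments: {"type":"object","properties":{"deltas":{"type":"array"},"hand":{"type":"number"}},"required":["deltas"]}

```bash
mkdir -p pics; ls; python3 - <<'E'
from rig import status, imaging
import cv2,numpy as np
np.set_printoptions(precision=4,suppress=True)
s=status.observe(); print(s)
for n in ("scene","top","wrist"):
    d=imaging.snapshot(n); cv2.imwrite(f"pics/{n}0.png",d["color"][:,:,::-1])
    print(n,d["intrinsics"],d["D"],d.get("pose",d.get("T_tool_cam")))
E
```

```text
pics
{'time': 0.0, 'joints': array([ 59.6982,   9.1115,  91.5734,  -0.0003,  79.423 , -12.0373]), 'joint_velocities': array([-0.0308,  0.1171,  0.0171,  0.0996,  0.013 ,  0.0224]), 'effort': array([  0.0001, -39.6009, -33.1429,  -0.0002,   0.0086,   0.    ]), 'eef_pos': array([0.1799, 0.5455, 0.2303]), 'ee_rot': array([[-0.9496,  0.3134, -0.0009],
       [ 0.3134,  0.9496, -0.0016],
       [ 0.0004, -0.0018, -1.    ]]), 'force': array([-0.3459,  0.4521, -0.0748]), 'wrist_torque': array([0.0025, 0.0039, 0.0045]), 'opening': 1.0003036886334131}
scene [[404.1351   0.     319.4022]
 [  0.     404.1351 193.0278]
 [  0.       0.       1.    ]] [-0.0039  0.      0.      0.      0.    ] [[ 0.836  -0.3924  0.3835  0.0595]
 [-0.5484 -0.5772  0.605  -0.6837]
 [-0.016  -0.7161 -0.6978  0.8087]
 [ 0.      0.      0.      1.    ]]
top [[412.3543   0.     319.2527]
 [  0.     412.3543 204.3741]
 [  0.       0.       1.    ]] [-0.0044  0.      0.      0.      0.    ] [[ 0.0052 -0.9981  0.0606  0.4221]
 [-0.9998 -0.0063 -0.0187  0.0197]
 [ 0.019  -0.0605 -0.998   1.12  ]
 [ 0.      0.      0.      1.    ]]
wrist [[287.7874   0.     319.8956]
 [  0.     287.7874 201.7501]
 [  0.       0.       1.    ]] [-0.0175  0.      0.      0.      0.    ] [[ 0.     -0.9511 -0.3088  0.078 ]
 [ 1.      0.0002 -0.0005 -0.0011]
 [ 0.0006 -0.3088  0.9511 -0.1425]
 [ 0.      0.      0.      1.    ]]
```

View pics/top0.png

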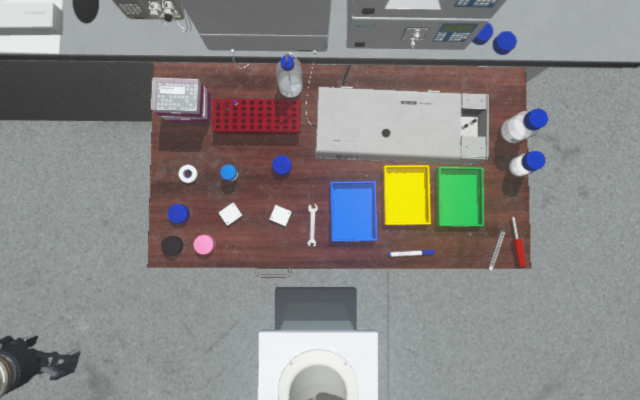

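View pics/scene0.png

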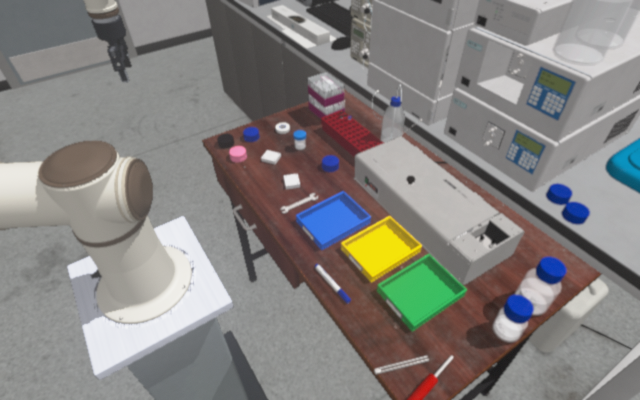

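View pics/wrist0.png

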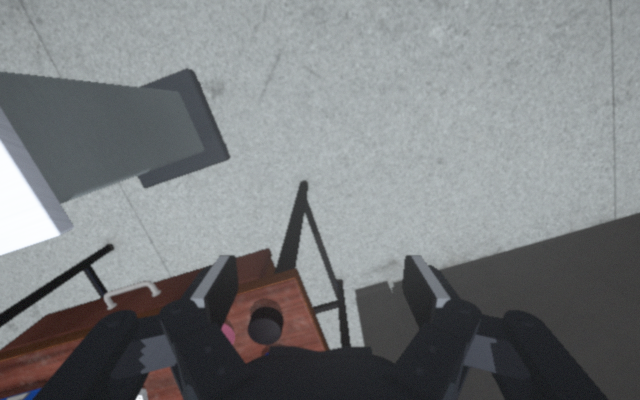

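The top view has image up = +x and left = +y. It shows two blue caps near (281,166) and (178,214), tape at (188,174), blocks at (231,214) and (280,216), jar at (229,172), and trays at (354,211) blue, (407,196) yellow and (461,197) green. The black and pink look-alikes are at (172,245) and (204,244). I'll enlarge the crop next.

```bash
python3 - <<'E'
import cv2
i=cv2.imread("pics/top0.png")
cv2.imwrite("pics/c1.png",cv2.resize(i[145:265,150:310],None,fx=5,fy=5,interpolation=cv2.INTER_CUBIC))
cv2.imwrite("pics/c2.png",cv2.resize(i[145:265,300:500],None,fx=4,fy=4,interpolation=cv2.INTER_CUBIC))
E
```

```text
(no output)
```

View pics/c1.png

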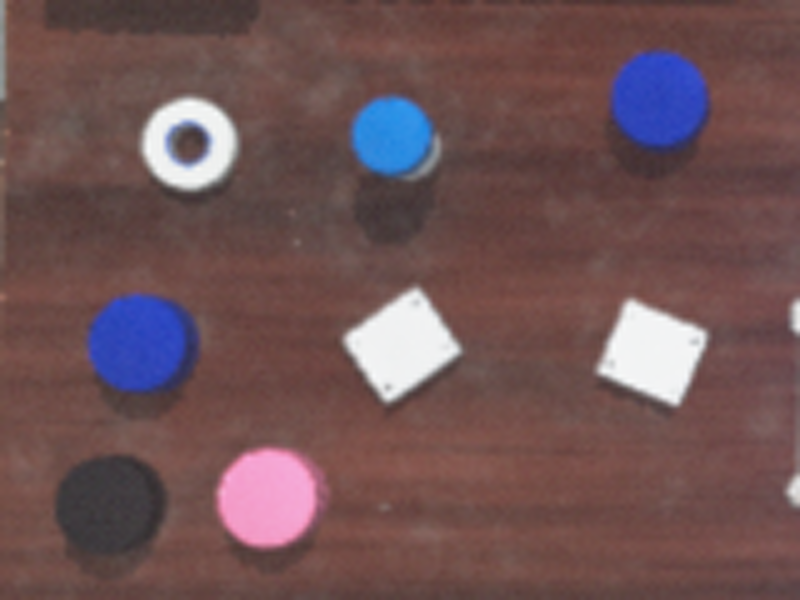

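View pics/c2.png

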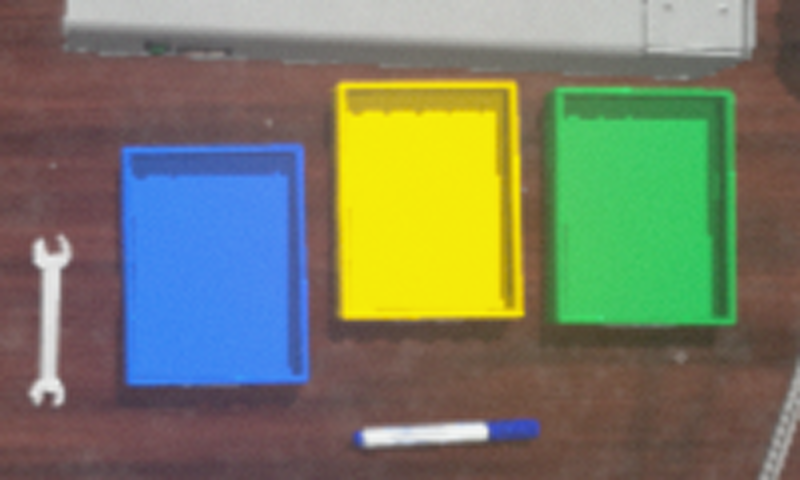

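```bash
cat > h.py <<'E'
import numpy as np,cv2
np.set_printoptions(precision=4,suppress=True)
from rig import status,imaging
def world(d,pts,z,pose=None):
    n=cv2.undistortPoints(np.array(pts,float).reshape(-1,1,2),d["intrinsics"],np.array(d["D"],float)).reshape(-1,2)
    P=d["pose"] if pose is None else pose
    r=np.c_[n,np.ones(len(n))]@P[:3,:3].T
    t=(z-P[2,3])/r[:,2]
    return P[:3,3]+r*t[:,None]
def wpose(s,d):
    T=np.eye(4);T[:3,:3]=s["ee_rot"];T[:3,3]=s["eef_pos"]
    return T@d["T_tool_cam"]
E
python3 - <<'E'
from h import *
d=imaging.snapshot("top")
def c1(p): return [((u+.5)/5-.5+150,(v+.5)/5-.5+145) for u,v in p]
def c2(p): return [((u+.5)/4-.5+300,(v+.5)/4-.5+145) for u,v in p]
for n,p,z in [("cap1",(660,99),.025),("cap2",(138,343),.025),("tape",(190,144),.013),("jar",(392,135),.053),("black",(109,504),.025),("pink",(268,498),.025)]:
    print(n,world(d,c1([p]),z)[0])
for n,p in [("L",[(417,288),(462,352),(389,405),(342,340)]),("R",[(628,299),(708,332),(680,406),(597,370)])]:
    w=world(d,c1(p),.013); e=np.roll(w,-1,0)-w
    print(n,w.mean(0),np.linalg.norm(e,axis=1),np.degrees(np.arctan2(e[:,1],e[:,0])))
for n,p in [("blue",[(123,147),(302,146),(307,383),(127,384)]),("yel",[(337,83),(517,83),(522,317),(341,319)]),("gre",[(555,90),(734,90),(736,323),(557,323)])]:
    w=world(d,c2(p),.024); e=np.roll(w,-1,0)-w
    print(n,w.mean(0),np.linalg.norm(e,axis=1),np.degrees(np.arctan2(e[:,1],e[:,0])))
print("spanner",world(d,c2([(50,240),(47,403)]),.004))
print("oven edge",world(d,c2([(65,25),(750,55)]),.1))
E
```

```text
cap1 [0.595  0.1004 0.025 ]
cap2 [0.4629 0.3744 0.025 ]
tape [0.5705 0.3532 0.013 ]
jar [0.5707 0.237  0.053 ]
black [0.3781 0.3874 0.025 ]
pink [0.3817 0.3042 0.025 ]
L [0.4625 0.2374 0.013 ] [0.0421 0.0479 0.0431 0.0485] [-144.2346  126.62     36.6107  -54.5334]
R [0.4603 0.1034 0.013 ] [0.0465 0.0424 0.0485 0.0415] [-112.0807  159.8206   66.9044  -22.8929]
blue [ 0.4723 -0.0918  0.024 ] [0.12   0.1582 0.1196 0.1579] [ -89.2509 -178.9663   90.5817    1.1672]
yel [ 0.5164 -0.2357  0.024 ] [0.1216 0.1574 0.1213 0.1584] [ -89.5218 -179.4102   90.936     0.7179]
gre [ 0.5133 -0.3815  0.024 ] [0.1217 0.1571 0.1206 0.1567] [-89.5209 179.3967  90.2997  -0.2215]
spanner [[0.4891 0.0181 0.004 ]
 [0.3791 0.0195 0.004 ]]
oven edge [[ 0.6179  0.0097  0.1   ]
 [ 0.6028 -0.4214  0.1   ]]
```

Emit:
play_rows:
  deltas:
    - {"wz":-0.0637}
    - {"wz":-0.0637}
    - {"wz":-0.0637}
    - {"wz":-0.0637}
    - {"wz":-0.0637}
  hand: 1

```text
schema error: expected keys dx, dy, dz, wx, wy, wz
```

Emit:
play_rows:
  deltas:
    - {"dx":0,"dy":0,"dz":0,"wx":0,"wy":0,"wz":-0.0637}
    - {"dx":0,"dy":0,"dz":0,"wx":0,"wy":0,"wz":-0.0637}
    - {"dx":0,"dy":0,"dz":0,"wx":0,"wy":0,"wz":-0.0637}
    - {"dx":0,"dy":0,"dz":0,"wx":0,"wy":0,"wz":-0.0637}
    - {"dx":0,"dy":0,"dz":0,"wx":0,"wy":0,"wz":-0.0637}
  hand: 1

```text
time: 0.7
eef_pos: [0.1801, 0.5459, 0.231]
ee_rot: [[-1.0, -0.002, -0.0], [-0.002, 1.0, -0.0], [0.0, -0.0, -1.0]]
force: [-0.2, -0.3, -0.0]
opening: 1.005
```

Emit:
play_rows:
  deltas:
    - {"dx":-28.3,"dy":-17.2,"dz":3,"wx":0,"wy":0,"wz":0}
    - {"dx":-28.3,"dy":-17.2,"dz":3,"wx":0,"wy":0,"wz":0}
    - {"dx":-28.3,"dy":-17.2,"dz":3,"wx":0,"wy":0,"wz":0}
    - {"dx":-28.3,"dy":-17.2,"dz":3,"wx":0,"wy":0,"wz":0}
    - {"dx":-28.3,"dy":-17.2,"dz":3,"wx":0,"wy":0,"wz":0}

```text
time: 1.2
eef_pos: [0.3226, 0.4591, 0.216]
ee_rot: [[-1.0, 0.0, -0.0], [0.0, 1.0, -0.0], [0.0, -0.0, -1.0]]
force: [0.3, 1.0, 0.0]
opening: 1.001
```

Emit:
play_rows:
  deltas:
    - {"dx":-28.3,"dy":-17.2,"dz":3,"wx":0,"wy":0,"wz":0}
    - {"dx":-28.3,"dy":-17.2,"dz":3,"wx":0,"wy":0,"wz":0}
    - {"dx":-28.3,"dy":-17.2,"dz":3,"wx":0,"wy":0,"wz":0}
    - {"dx":-28.3,"dy":-17.2,"dz":3,"wx":0,"wy":0,"wz":0}
    - {"dx":-28.3,"dy":-17.2,"dz":3,"wx":0,"wy":0,"wz":0}

```text
time: 1.7
eef_pos: [0.4641, 0.373, 0.2009]
ee_rot: [[-1.0, 0.0, -0.0], [0.0, 1.0, -0.0], [0.0, -0.0, -1.0]]
force: [-1.5, 0.2, -0.1]
opening: 0.999
```

Emit:
play_rows:
  deltas:
    - {"dx":0,"dy":0,"dz":20,"wx":0,"wy":0,"wz":0}
    - {"dx":0,"dy":0,"dz":20,"wx":0,"wy":0,"wz":0}
    - {"dx":0,"dy":0,"dz":10,"wx":0,"wy":0,"wz":0}
    - {"dx":0,"dy":0,"dz":0,"wx":0,"wy":0,"wz":0}
    - {"dx":0,"dy":0,"dz":0,"wx":0,"wy":0,"wz":0}

```text
time: 2.2
eef_pos: [0.4633, 0.3742, 0.1519]
ee_rot: [[-1.0, -0.0, 0.001], [-0.0, 1.0, 0.0], [-0.001, 0.0, -1.0]]
force: [-0.3, 0.3, -0.5]
opening: 1.001
```

```bash
python3 - <<'E'
from h import *
s=status.observe(); d=imaging.snapshot("wrist"); print(s["eef_pos"],s["force"])
cv2.imwrite("pics/w1.png",d["color"][:,:,::-1]); np.savez("w1.npz",P=wpose(s,d))
E
```

```text
[0.4633 0.3742 0.1519] [-0.3266  0.317  -0.456 ]
```

View pics/w1.png

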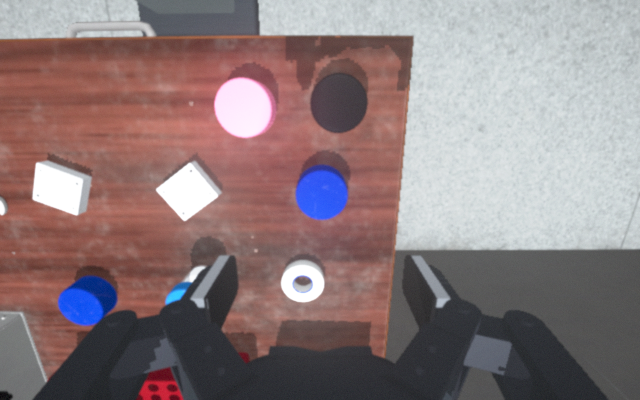

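The wrist picture shows cap2's top centred near (322,193), the tape near (302,281), block L near (189,191) and block R near (62,188).

```bash
python3 - <<'E'
from h import *
d=imaging.snapshot("wrist");P=np.load("w1.npz")["P"]
i=cv2.imread("pics/w1.png")
hsv=cv2.cvtColor(i,cv2.COLOR_BGR2HSV)
m=cv2.inRange(hsv,(112,150,120),(128,255,255))
n,l,st,c=cv2.connectedComponentsWithStats(m)
for k in range(1,n):
    if st[k,4]>300: print(st[k],c[k],world(d,[c[k]],.025,P))
m=cv2.inRange(hsv,(0,0,190),(180,60,255)); m[:, 400:]=0; m[:60]=0
n,l,st,c=cv2.connectedComponentsWithStats(m)
for k in range(1,n):
    if st[k,4]>300: print(st[k],c[k],world(d,[c[k]],.013,P))
cv2.imwrite("pics/w1c.png",cv2.resize(i[120:320,20:360],None,fx=2.3,fy=2.3,interpolation=cv2.INTER_CUBIC))
E
```

```text
[ 296  166   51   53 2148] [321.3128 192.3878] [[0.4628 0.3741 0.025 ]]
[  58  276   53   49 1093] [ 80.9158 303.6587] [[0.5936 0.1024 0.025 ]]
[ 215   79   56   58 2541] [242.4412 107.4766] [[0.3839 0.3005 0.013 ]]
[  32  162   55   54 2034] [ 57.5851 187.321 ] [[0.4608 0.1033 0.013 ]]
[ 156  163   64   58 2113] [187.9792 191.1074] [[0.4649 0.2382 0.013 ]]
[ 281  261   44   42 1223] [302.2723 281.8602] [[0.5716 0.3527 0.013 ]]
```

View pics/w1c.png

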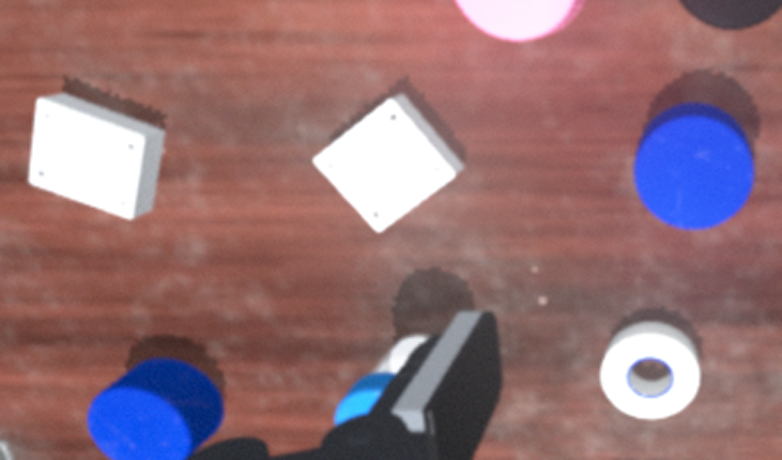

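Wrist and top cameras agree to 1–2 mm. I'm descending on cap2.

Emit:
play_rows:
  deltas:
    - {"dx":0,"dy":0,"dz":35,"wx":0,"wy":0,"wz":0}
    - {"dx":0,"dy":0,"dz":45,"wx":0,"wy":0,"wz":0}
    - {"dx":0,"dy":0,"dz":35,"wx":0,"wy":0,"wz":0}
    - {"dx":0,"dy":0,"dz":20,"wx":0,"wy":0,"wz":0}
    - {"dx":0,"dy":0,"dz":10,"wx":0,"wy":0,"wz":0}

```text
time: 2.8
eef_pos: [0.4623, 0.3736, 0.0048]
ee_rot: [[-1.0, 0.0, -0.002], [0.0, 1.0, -0.001], [0.002, -0.001, -1.0]]
force: [0.4, 1.1, 0.1]
opening: 0.997
```

Emit:
play_rows:
  deltas:
    - {"dx":0,"dy":0,"dz":0,"wx":0,"wy":0,"wz":0}
    - {"dx":0,"dy":0,"dz":0,"wx":0,"wy":0,"wz":0}
    - {"dx":0,"dy":0,"dz":0,"wx":0,"wy":0,"wz":0}
    - {"dx":0,"dy":0,"dz":0,"wx":0,"wy":0,"wz":0}
    - {"dx":0,"dy":0,"dz":0,"wx":0,"wy":0,"wz":0}
  hand: 0.3

```text
time: 3.3
eef_pos: [0.4652, 0.375, 0.0089]
ee_rot: [[-1.0, 0.0, 0.004], [0.0, 1.0, 0.002], [-0.004, 0.002, -1.0]]
force: [-0.6, 1.0, 6.2]
opening: 0.59
```

Emit:
play_rows:
  deltas:
    - {"dx":0,"dy":0,"dz":0,"wx":0,"wy":0,"wz":0}
    - {"dx":0,"dy":0,"dz":0,"wx":0,"wy":0,"wz":0}
    - {"dx":0,"dy":0,"dz":0,"wx":0,"wy":0,"wz":0}
    - {"dx":0,"dy":0,"dz":0,"wx":0,"wy":0,"wz":0}
    - {"dx":0,"dy":0,"dz":0,"wx":0,"wy":0,"wz":0}

```text
time: 3.8
eef_pos: [0.4652, 0.375, 0.009]
ee_rot: [[-1.0, 0.0, 0.004], [0.0, 1.0, 0.002], [-0.004, 0.002, -1.0]]
force: [-0.4, 0.2, 6.0]
opening: 0.588
```

Emit:
play_rows:
  deltas:
    - {"dx":0,"dy":0,"dz":-12,"wx":0,"wy":0,"wz":0}
    - {"dx":0,"dy":0,"dz":-25,"wx":0,"wy":0,"wz":0}
    - {"dx":0,"dy":0,"dz":-35,"wx":0,"wy":0,"wz":0}
    - {"dx":0,"dy":0,"dz":-33,"wx":0,"wy":0,"wz":0}
    - {"dx":0,"dy":0,"dz":-15,"wx":0,"wy":0,"wz":0}

```text
time: 4.3
eef_pos: [0.465, 0.375, 0.131]
ee_rot: [[-1.0, 0.0, 0.006], [0.0, 1.0, 0.003], [-0.006, 0.003, -1.0]]
force: [0.8, 0.7, 0.9]
opening: 0.59
```

Emit:
play_rows:
  deltas:
    - {"dx":0,"dy":-20,"dz":0,"wx":0,"wy":0,"wz":0}
    - {"dx":-2,"dy":-35,"dz":0,"wx":0,"wy":0,"wz":0}
    - {"dx":-2,"dy":-45,"dz":0,"wx":0,"wy":0,"wz":0}
    - {"dx":-2,"dy":-45,"dz":0,"wx":0,"wy":0,"wz":0}
    - {"dx":-2,"dy":-45,"dz":0,"wx":0,"wy":0,"wz":0}

```text
time: 4.8
eef_pos: [0.4704, 0.1823, 0.126]
ee_rot: [[-1.0, -0.0, -0.001], [-0.0, 1.0, -0.0], [0.001, -0.0, -1.0]]
force: [1.5, -0.3, -0.5]
opening: 0.592
```

Emit:
play_rows:
  deltas:
    - {"dx":-2,"dy":-45,"dz":0,"wx":0,"wy":0,"wz":0}
    - {"dx":-2,"dy":-45,"dz":0,"wx":0,"wy":0,"wz":0}
    - {"dx":-2,"dy":-45,"dz":0,"wx":0,"wy":0,"wz":0}
    - {"dx":0,"dy":-45,"dz":0,"wx":0,"wy":0,"wz":0}
    - {"dx":0,"dy":-45,"dz":0,"wx":0,"wy":0,"wz":0}

```text
time: 5.3
eef_pos: [0.4764, -0.0427, 0.1262]
ee_rot: [[-1.0, 0.0, -0.0], [0.0, 1.0, 0.0], [0.0, 0.0, -1.0]]
force: [0.5, -0.2, 0.2]
opening: 0.589
```

Emit:
play_rows:
  deltas:
    - {"dx":0,"dy":-45,"dz":0,"wx":0,"wy":0,"wz":0}
    - {"dx":0,"dy":-45,"dz":0,"wx":0,"wy":0,"wz":0}
    - {"dx":0,"dy":-45,"dz":0,"wx":0,"wy":0,"wz":0}
    - {"dx":0,"dy":-35,"dz":0,"wx":0,"wy":0,"wz":0}
    - {"dx":0,"dy":-25,"dz":0,"wx":0,"wy":0,"wz":0}

```text
time: 5.8
eef_pos: [0.4764, -0.2384, 0.1261]
ee_rot: [[-1.0, 0.002, -0.0], [0.002, 1.0, -0.0], [0.0, -0.0, -1.0]]
force: [-0.2, 0.6, -0.5]
opening: 0.585
```

```bash
python3 - <<'E'
from h import *
s=status.observe(); print(s["eef_pos"],s["force"],s["opening"])
for n in ("scene","top","wrist"):
    d=imaging.snapshot(n); cv2.imwrite(f"pics/{n}2.png",d["color"][:,:,::-1])
E
```

```text
[ 0.4764 -0.2384  0.1261] [-0.1836  0.6302 -0.5466] 0.5851451988393943
```

View pics/scene2.png

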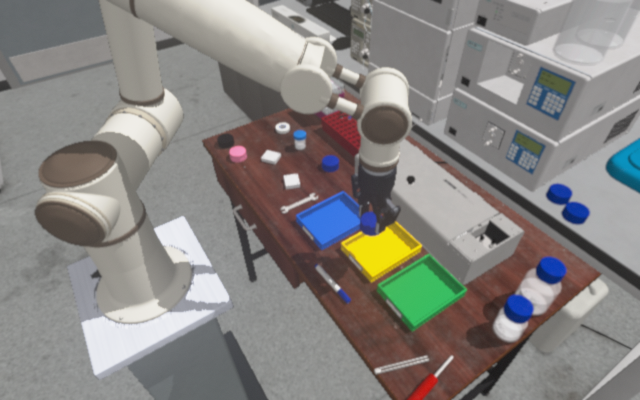

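View pics/wrist2.png

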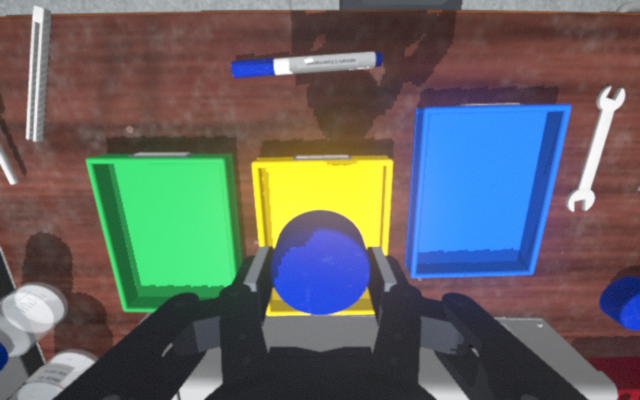

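The cap is held level at wrist (320,262), above the yellow tray. Lowering it.

Emit:
play_rows:
  deltas:
    - {"dx":0,"dy":2,"dz":25,"wx":0,"wy":0,"wz":0}
    - {"dx":0,"dy":0,"dz":38,"wx":0,"wy":0,"wz":0}
    - {"dx":0,"dy":0,"dz":28,"wx":0,"wy":0,"wz":0}
    - {"dx":0,"dy":0,"dz":13,"wx":0,"wy":0,"wz":0}
    - {"dx":0,"dy":0,"dz":4,"wx":0,"wy":0,"wz":0}

```text
time: 6.45
eef_pos: [0.476, -0.2323, 0.0169]
ee_rot: [[-1.0, -0.001, -0.003], [-0.001, 1.0, 0.002], [0.003, 0.002, -1.0]]
force: [-0.4, -0.4, 0.5]
opening: 0.586
```

Emit:
play_rows:
  deltas:
    - {"dx":0,"dy":0,"dz":2,"wx":0,"wy":0,"wz":0}
    - {"dx":0,"dy":0,"dz":1,"wx":0,"wy":0,"wz":0}
    - {"dx":0,"dy":0,"dz":1,"wx":0,"wy":0,"wz":0}
    - {"dx":0,"dy":0,"dz":1,"wx":0,"wy":0,"wz":0}
    - {"dx":0,"dy":0,"dz":0,"wx":0,"wy":0,"wz":0}

```text
time: 6.95
eef_pos: [0.4772, -0.2343, 0.0137]
ee_rot: [[-1.0, 0.0, 0.001], [0.0, 1.0, -0.0], [-0.001, -0.0, -1.0]]
force: [1.1, 0.1, 0.3]
opening: 0.585
```

Emit:
play_rows:
  deltas:
    - {"dx":0,"dy":0,"dz":1,"wx":0,"wy":0,"wz":0}
    - {"dx":0,"dy":0,"dz":1,"wx":0,"wy":0,"wz":0}
    - {"dx":0,"dy":0,"dz":0,"wx":0,"wy":0,"wz":0}
    - {"dx":0,"dy":0,"dz":0,"wx":0,"wy":0,"wz":0}
    - {"dx":0,"dy":0,"dz":0,"wx":0,"wy":0,"wz":0}

```text
time: 7.45
eef_pos: [0.4772, -0.2343, 0.0129]
ee_rot: [[-1.0, 0.0, -0.0], [0.0, 1.0, -0.0], [0.0, -0.0, -1.0]]
force: [-3.7, 2.9, 13.1]
opening: 0.586
```

Emit:
play_rows:
  deltas:
    - {"dx":0,"dy":0,"dz":-1,"wx":0,"wy":0,"wz":0}
    - {"dx":0,"dy":0,"dz":0,"wx":0,"wy":0,"wz":0}
    - {"dx":0,"dy":0,"dz":0,"wx":0,"wy":0,"wz":0}
    - {"dx":0,"dy":0,"dz":0,"wx":0,"wy":0,"wz":0}
    - {"dx":0,"dy":0,"dz":0,"wx":0,"wy":0,"wz":0}
  hand: 0.74

```text
time: 7.95
eef_pos: [0.4769, -0.234, 0.0121]
ee_rot: [[-1.0, 0.0, -0.0], [0.0, 1.0, 0.0], [0.0, 0.0, -1.0]]
force: [-0.8, 0.2, -0.8]
opening: 0.739
```

Emit:
play_rows:
  deltas:
    - {"dx":0,"dy":0,"dz":-12,"wx":0,"wy":0,"wz":0}
    - {"dx":0,"dy":0,"dz":-25,"wx":0,"wy":0,"wz":0}
    - {"dx":0,"dy":0,"dz":-35,"wx":0,"wy":0,"wz":0}
    - {"dx":0,"dy":0,"dz":-33,"wx":0,"wy":0,"wz":0}
    - {"dx":0,"dy":0,"dz":-15,"wx":0,"wy":0,"wz":0}

```text
time: 8.45
eef_pos: [0.4787, -0.2354, 0.1369]
ee_rot: [[-1.0, 0.0, 0.005], [0.0, 1.0, -0.004], [-0.005, -0.004, -1.0]]
force: [-0.6, -1.0, 0.3]
opening: 0.738
```

```bash
python3 - <<'E'
from h import *
s=status.observe(); print(s["eef_pos"],s["force"],s["opening"])
d=imaging.snapshot("wrist"); cv2.imwrite(f"pics/wrist3.png",d["color"][:,:,::-1])
hsv=cv2.cvtColor(d["color"],cv2.COLOR_RGB2HSV)
m=cv2.inRange(hsv,(112,150,120),(128,255,255))
n,l,st,c=cv2.connectedComponentsWithStats(m)
for k in range(1,n):
    if st[k,4]>300: print(st[k],c[k],world(d,[c[k]],.029,wpose(s,d)))
E
```

```text
[ 0.4787 -0.2354  0.1369] [-0.6063 -1.0179  0.2985] 0.7380409418378345
[231  58  42  17 582] [251.1254  66.1787] [[ 0.3686 -0.2921  0.029 ]]
[405 126   9  61 336] [409.0149 157.7857] [[ 0.4417 -0.1597  0.029 ]]
[405 188  39  82 536] [419.9496 247.9384] [[ 0.529  -0.1407  0.029 ]]
[607 284  33  39 992] [625.2349 304.5141] [[0.5962 0.0857 0.029 ]]
```

View pics/wrist3.png

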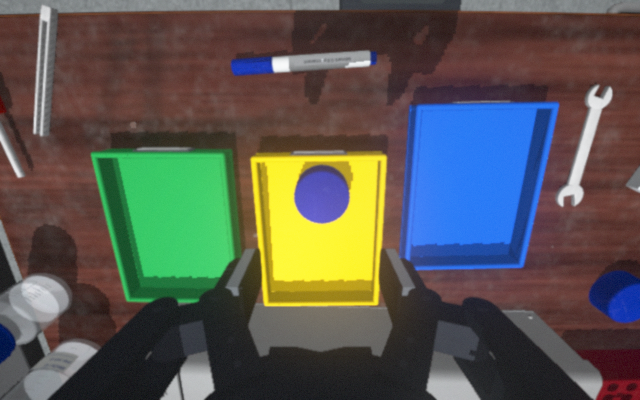

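Cap 1 of 2 stands in the yellow tray at (322,194). Going to the second cap, y first to stay clear of the oven.

Emit:
play_rows:
  deltas:
    - {"dx":0,"dy":25,"dz":0,"wx":0,"wy":0,"wz":0}
    - {"dx":0,"dy":40,"dz":0,"wx":0,"wy":0,"wz":0}
    - {"dx":0,"dy":45,"dz":0,"wx":0,"wy":0,"wz":0}
    - {"dx":0,"dy":45,"dz":0,"wx":0,"wy":0,"wz":0}
    - {"dx":-5,"dy":45,"dz":0,"wx":0,"wy":0,"wz":0}
  hand: 1

```text
time: 9.0
eef_pos: [0.4812, -0.0323, 0.1321]
ee_rot: [[-1.0, 0.001, -0.0], [0.001, 1.0, 0.0], [0.0, 0.0, -1.0]]
force: [0.6, -0.1, 0.3]
opening: 1.003
```

Emit:
play_rows:
  deltas:
    - {"dx":-20,"dy":40,"dz":0,"wx":0,"wy":0,"wz":0}
    - {"dx":-25,"dy":40,"dz":0,"wx":0,"wy":0,"wz":0}
    - {"dx":-27,"dy":30,"dz":0,"wx":0,"wy":0,"wz":0}
    - {"dx":-25,"dy":20,"dz":0,"wx":0,"wy":0,"wz":0}
    - {"dx":-15.5,"dy":5,"dz":0,"wx":0,"wy":0,"wz":0}

```text
time: 9.5
eef_pos: [0.5955, 0.1034, 0.132]
ee_rot: [[-1.0, -0.003, 0.0], [-0.003, 1.0, 0.001], [-0.0, 0.001, -1.0]]
force: [-0.5, -0.5, -0.4]
opening: 0.996
```

Emit:
play_rows:
  deltas:
    - {"dx":0,"dy":0,"dz":0,"wx":0,"wy":0,"wz":0}
    - {"dx":0,"dy":0,"dz":20,"wx":0,"wy":0,"wz":0}
    - {"dx":0,"dy":0,"dz":20,"wx":0,"wy":0,"wz":0}
    - {"dx":0,"dy":0,"dz":10,"wx":0,"wy":0,"wz":0}
    - {"dx":0,"dy":0,"dz":0,"wx":0,"wy":0,"wz":0}

```text
time: 10.0
eef_pos: [0.5925, 0.1005, 0.0804]
ee_rot: [[-1.0, 0.001, -0.004], [0.001, 1.0, 0.0], [0.004, 0.0, -1.0]]
force: [-0.4, 0.2, -1.2]
opening: 1.001
```

```bash
python3 - <<'E'
from h import *
s=status.observe(); print(s["eef_pos"],s["force"],s["opening"])
d=imaging.snapshot("wrist"); cv2.imwrite(f"pics/wrist4.png",d["color"][:,:,::-1])
hsv=cv2.cvtColor(d["color"],cv2.COLOR_RGB2HSV)
m=cv2.inRange(hsv,(112,150,120),(128,255,255))
n,l,st,c=cv2.connectedComponentsWithStats(m)
for k in range(1,n):
    if st[k,4]>300: print(st[k],c[k],world(d,[c[k]],.025,wpose(s,d)))
E
```

```text
[0.5925 0.1005 0.0804] [-0.3763  0.1615 -1.1676] 1.0013774205587118
[ 287  187   68   71 3525] [320.3322 224.2227] [[0.5956 0.0992 0.025 ]]
```

View pics/wrist4.png

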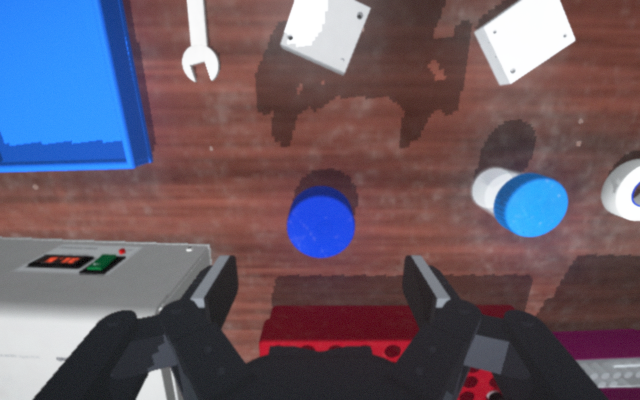

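Cap centred at (320,224), blocks and jar clear of the fingers.

Emit:
play_rows:
  deltas:
    - {"dx":-1,"dy":-1,"dz":18,"wx":0,"wy":0,"wz":0}
    - {"dx":0,"dy":0,"dz":28,"wx":0,"wy":0,"wz":0}
    - {"dx":0,"dy":0,"dz":18,"wx":0,"wy":0,"wz":0}
    - {"dx":0,"dy":0,"dz":10,"wx":0,"wy":0,"wz":0}
    - {"dx":0,"dy":0,"dz":0,"wx":0,"wy":0,"wz":0}

```text
time: 10.55
eef_pos: [0.595, 0.0998, 0.0078]
ee_rot: [[-1.0, 0.0, -0.001], [0.0, 1.0, 0.0], [0.001, 0.0, -1.0]]
force: [0.2, -0.4, -0.1]
opening: 0.999
```

Emit:
play_rows:
  deltas:
    - {"dx":0,"dy":0,"dz":0,"wx":0,"wy":0,"wz":0}
    - {"dx":0,"dy":0,"dz":0,"wx":0,"wy":0,"wz":0}
    - {"dx":0,"dy":0,"dz":0,"wx":0,"wy":0,"wz":0}
    - {"dx":0,"dy":0,"dz":0,"wx":0,"wy":0,"wz":0}
    - {"dx":0,"dy":0,"dz":0,"wx":0,"wy":0,"wz":0}
  hand: 0.3

```text
time: 11.05
eef_pos: [0.5974, 0.0999, 0.0105]
ee_rot: [[-1.0, 0.0, 0.004], [0.0, 1.0, -0.0], [-0.004, -0.0, -1.0]]
force: [-0.8, 0.2, 6.7]
opening: 0.581
```

Emit:
play_rows:
  deltas:
    - {"dx":0,"dy":0,"dz":0,"wx":0,"wy":0,"wz":0}
    - {"dx":0,"dy":0,"dz":0,"wx":0,"wy":0,"wz":0}
    - {"dx":0,"dy":0,"dz":0,"wx":0,"wy":0,"wz":0}
    - {"dx":0,"dy":0,"dz":0,"wx":0,"wy":0,"wz":0}
    - {"dx":0,"dy":0,"dz":0,"wx":0,"wy":0,"wz":0}

```text
time: 11.55
eef_pos: [0.5974, 0.0998, 0.0105]
ee_rot: [[-1.0, 0.0, 0.004], [0.0, 1.0, -0.0], [-0.004, -0.0, -1.0]]
force: [-0.1, -0.1, 6.2]
opening: 0.583
```

Emit:
play_rows:
  deltas:
    - {"dx":0,"dy":0,"dz":-12,"wx":0,"wy":0,"wz":0}
    - {"dx":0,"dy":0,"dz":-25,"wx":0,"wy":0,"wz":0}
    - {"dx":0,"dy":0,"dz":-35,"wx":0,"wy":0,"wz":0}
    - {"dx":5,"dy":0,"dz":-33,"wx":0,"wy":0,"wz":0}
    - {"dx":12,"dy":-5,"dz":-15,"wx":0,"wy":0,"wz":0}

```text
time: 12.05
eef_pos: [0.5811, 0.0951, 0.1333]
ee_rot: [[-1.0, -0.0, 0.007], [-0.0, 1.0, -0.0], [-0.007, -0.0, -1.0]]
force: [1.1, -1.3, 0.3]
opening: 0.586
```

Emit:
play_rows:
  deltas:
    - {"dx":20,"dy":-20,"dz":0,"wx":0,"wy":0,"wz":0}
    - {"dx":15.5,"dy":-35,"dz":0,"wx":0,"wy":0,"wz":0}
    - {"dx":0,"dy":-45,"dz":0,"wx":0,"wy":0,"wz":0}
    - {"dx":0,"dy":-45,"dz":0,"wx":0,"wy":0,"wz":0}
    - {"dx":0,"dy":-45,"dz":0,"wx":0,"wy":0,"wz":0}

```text
time: 12.55
eef_pos: [0.5428, -0.0966, 0.1294]
ee_rot: [[-1.0, -0.0, 0.001], [-0.0, 1.0, -0.0], [-0.001, -0.0, -1.0]]
force: [0.8, -0.8, -0.2]
opening: 0.584
```

Emit:
play_rows:
  deltas:
    - {"dx":0,"dy":-45,"dz":0,"wx":0,"wy":0,"wz":0}
    - {"dx":0,"dy":-45,"dz":0,"wx":0,"wy":0,"wz":0}
    - {"dx":0,"dy":-30,"dz":0,"wx":0,"wy":0,"wz":0}
    - {"dx":0,"dy":-19,"dz":0,"wx":0,"wy":0,"wz":0}
    - {"dx":0,"dy":0,"dz":0,"wx":0,"wy":0,"wz":0}

```text
time: 13.05
eef_pos: [0.543, -0.2362, 0.129]
ee_rot: [[-1.0, 0.003, 0.001], [0.003, 1.0, -0.001], [-0.001, -0.001, -1.0]]
force: [-0.3, 0.4, -0.0]
opening: 0.582
```

```bash
python3 - <<'E'
from h import *
s=status.observe(); print(s["eef_pos"],s["force"],s["opening"])
d=imaging.snapshot("wrist"); cv2.imwrite(f"pics/wrist5.png",d["color"][:,:,::-1])
E
```

```text
[ 0.543  -0.2362  0.129 ] [-0.2793  0.3953 -0.012 ] 0.5824954607627935
```

View pics/wrist5.png

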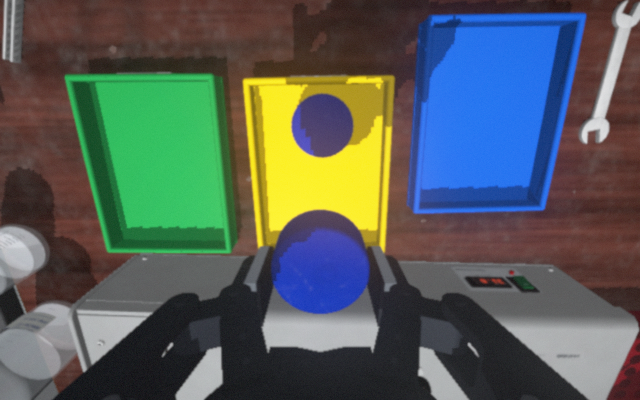

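The cap is held at (320,262), the first cap is at (322,125), and there is space between them. Lowering.

Emit:
play_rows:
  deltas:
    - {"dx":0,"dy":0,"dz":25,"wx":0,"wy":0,"wz":0}
    - {"dx":0,"dy":0,"dz":38,"wx":0,"wy":0,"wz":0}
    - {"dx":0,"dy":0,"dz":28,"wx":0,"wy":0,"wz":0}
    - {"dx":0,"dy":0,"dz":13,"wx":0,"wy":0,"wz":0}
    - {"dx":0,"dy":0,"dz":4,"wx":0,"wy":0,"wz":0}

```text
time: 13.6
eef_pos: [0.5422, -0.2321, 0.0189]
ee_rot: [[-1.0, -0.001, -0.003], [-0.001, 1.0, 0.002], [0.003, 0.002, -1.0]]
force: [0.2, -0.8, -0.2]
opening: 0.586
```

Emit:
play_rows:
  deltas:
    - {"dx":0,"dy":0,"dz":2,"wx":0,"wy":0,"wz":0}
    - {"dx":0,"dy":0,"dz":2,"wx":0,"wy":0,"wz":0}
    - {"dx":0,"dy":0,"dz":1,"wx":0,"wy":0,"wz":0}
    - {"dx":0,"dy":0,"dz":0.7,"wx":0,"wy":0,"wz":0}
    - {"dx":0,"dy":0,"dz":0,"wx":0,"wy":0,"wz":0}

```text
time: 14.1
eef_pos: [0.5433, -0.2343, 0.0151]
ee_rot: [[-1.0, 0.0, 0.001], [0.0, 1.0, -0.0], [-0.001, -0.0, -1.0]]
force: [0.5, -0.0, -0.2]
opening: 0.586
```

Emit:
play_rows:
  deltas:
    - {"dx":0,"dy":0,"dz":1,"wx":0,"wy":0,"wz":0}
    - {"dx":0,"dy":0,"dz":0.5,"wx":0,"wy":0,"wz":0}
    - {"dx":0,"dy":0,"dz":0,"wx":0,"wy":0,"wz":0}
    - {"dx":0,"dy":0,"dz":0,"wx":0,"wy":0,"wz":0}
    - {"dx":0,"dy":0,"dz":0,"wx":0,"wy":0,"wz":0}

```text
time: 14.6
eef_pos: [0.5433, -0.2344, 0.0145]
ee_rot: [[-1.0, 0.0, 0.0], [0.0, 1.0, -0.0], [-0.0, -0.0, -1.0]]
force: [-3.9, 1.7, 8.0]
opening: 0.58
```

Emit:
play_rows:
  deltas:
    - {"dx":0,"dy":0,"dz":-0.8,"wx":0,"wy":0,"wz":0}
    - {"dx":0,"dy":0,"dz":0,"wx":0,"wy":0,"wz":0}
    - {"dx":0,"dy":0,"dz":0,"wx":0,"wy":0,"wz":0}
    - {"dx":0,"dy":0,"dz":0,"wx":0,"wy":0,"wz":0}
    - {"dx":0,"dy":0,"dz":0,"wx":0,"wy":0,"wz":0}
  hand: 0.74

```text
time: 15.1
eef_pos: [0.5429, -0.2341, 0.0138]
ee_rot: [[-1.0, 0.0, -0.0], [0.0, 1.0, 0.0], [0.0, 0.0, -1.0]]
force: [-0.1, 0.0, 0.0]
opening: 0.743
```

Emit:
play_rows:
  deltas:
    - {"dx":0,"dy":0,"dz":-12,"wx":0,"wy":0,"wz":0}
    - {"dx":0,"dy":0,"dz":-25,"wx":0,"wy":0,"wz":0}
    - {"dx":0,"dy":0,"dz":-35,"wx":0,"wy":0,"wz":0}
    - {"dx":0,"dy":0,"dz":-33,"wx":0,"wy":0,"wz":0}
    - {"dx":0,"dy":0,"dz":-15,"wx":0,"wy":0,"wz":0}

```text
time: 15.6
eef_pos: [0.5449, -0.2353, 0.1385]
ee_rot: [[-1.0, 0.0, 0.006], [0.0, 1.0, -0.004], [-0.006, -0.004, -1.0]]
force: [0.5, -0.8, -0.5]
opening: 0.738
```

Emit:
play_rows:
  deltas:
    - {"dx":9.3,"dy":25,"dz":0,"wx":0,"wy":0,"wz":0}
    - {"dx":10,"dy":45,"dz":0,"wx":0,"wy":0,"wz":0}
    - {"dx":10,"dy":47,"dz":0,"wx":0,"wy":0,"wz":0}
    - {"dx":10,"dy":47,"dz":0,"wx":0,"wy":0,"wz":0}
    - {"dx":10,"dy":47,"dz":0,"wx":0,"wy":0,"wz":0}
  hand: 1

```text
time: 16.1
eef_pos: [0.4927, -0.0214, 0.1336]
ee_rot: [[-1.0, 0.001, -0.0], [0.001, 1.0, 0.0], [0.0, 0.0, -1.0]]
force: [0.8, 0.5, -0.1]
opening: 0.997
```

```bash
python3 - <<'E'
from h import *
s=status.observe(); print(s["eef_pos"],s["joints"],s["opening"])
d=imaging.snapshot("top"); i=d["color"][:,:,::-1]
cv2.imwrite("pics/t6.png",cv2.resize(i[145:265,300:500],None,fx=4,fy=4,interpolation=cv2.INTER_CUBIC))
E
```

```text
[ 0.4927 -0.0214  0.1336] [ -16.56      2.6849  110.0087    0.0111   67.3366 -106.5101] 0.9971191890658755
```

View pics/t6.png

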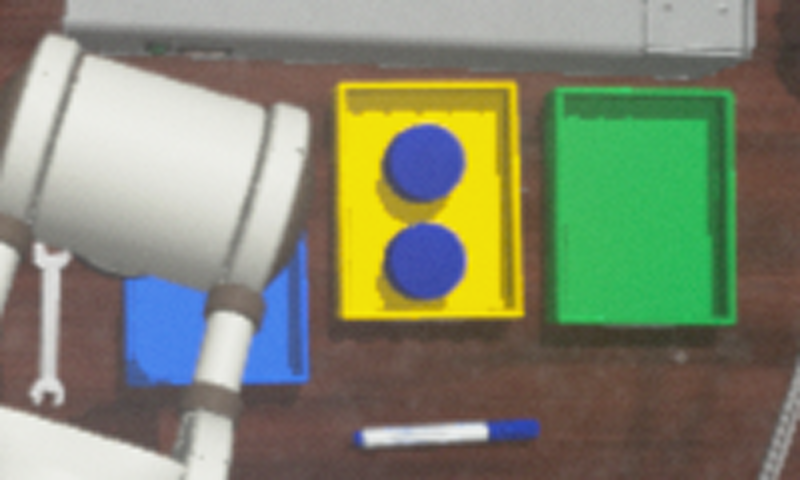

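Both caps stand apart in the yellow tray, at (424,162) and (425,261). Next is block L.

Emit:
play_rows:
  deltas:
    - {"dx":10,"dy":45,"dz":0,"wx":0,"wy":0,"wz":0}
    - {"dx":10,"dy":45,"dz":0,"wx":0,"wy":0,"wz":0}
    - {"dx":10,"dy":45,"dz":0,"wx":0,"wy":0,"wz":0}
    - {"dx":0,"dy":45,"dz":0,"wx":0,"wy":0,"wz":0}
    - {"dx":0,"dy":40,"dz":0,"wx":0,"wy":0,"wz":0}

```text
time: 16.65
eef_pos: [0.4631, 0.1988, 0.1338]
ee_rot: [[-1.0, -0.0, -0.0], [-0.0, 1.0, 0.0], [0.0, 0.0, -1.0]]
force: [0.6, 0.2, 0.5]
opening: 0.996
```

Emit:
play_rows:
  deltas:
    - {"dx":0,"dy":30,"dz":0,"wx":0,"wy":0,"wz":0}
    - {"dx":0,"dy":11,"dz":0,"wx":0,"wy":0,"wz":0.11}
    - {"dx":0,"dy":0,"dz":0,"wx":0,"wy":0,"wz":0.14}
    - {"dx":0,"dy":0,"dz":0,"wx":0,"wy":0,"wz":0.14}
    - {"dx":0,"dy":0,"dz":0,"wx":0,"wy":0,"wz":0.14}

```text
time: 17.15
eef_pos: [0.4636, 0.2379, 0.1335]
ee_rot: [[-0.86, 0.51, -0.001], [0.51, 0.86, -0.0], [0.001, -0.001, -1.0]]
force: [-0.2, -0.3, 0.6]
opening: 1.001
```

Emit:
play_rows:
  deltas:
    - {"dx":0,"dy":0,"dz":10,"wx":0,"wy":0,"wz":0.14}
    - {"dx":0,"dy":0,"dz":15,"wx":0,"wy":0,"wz":0.14}
    - {"dx":0,"dy":0,"dz":15,"wx":0,"wy":0,"wz":0.131}
    - {"dx":0,"dy":0,"dz":10,"wx":0,"wy":0,"wz":0}
    - {"dx":0,"dy":0,"dz":0,"wx":0,"wy":0,"wz":0}

```text
time: 17.65
eef_pos: [0.4625, 0.2374, 0.0822]
ee_rot: [[-0.591, 0.807, -0.004], [0.807, 0.591, -0.001], [0.001, -0.003, -1.0]]
force: [-0.5, 0.7, -0.5]
opening: 1.004
```

```bash
cat > blk.py <<'E'
from h import *
import sys
s=status.observe(); R=s["ee_rot"]; print(s["eef_pos"],"yaw",np.degrees(np.arctan2(R[1,1],R[0,1])),s["opening"])
d=imaging.snapshot("wrist"); i=np.ascontiguousarray(d["color"][:,:,::-1]); cv2.imwrite(f"pics/{sys.argv[1]}.png",i)
cv2.imwrite(f"pics/{sys.argv[1]}c.png",cv2.resize(i[130:280,220:420],None,fx=4,fy=4,interpolation=cv2.INTER_CUBIC))
np.savez(sys.argv[1]+".npz",P=wpose(s,d))
E
python3 blk.py w7
```

```text
[0.4625 0.2374 0.0822] yaw 36.23980659502473 1.003565207607932
```

View pics/w7.png

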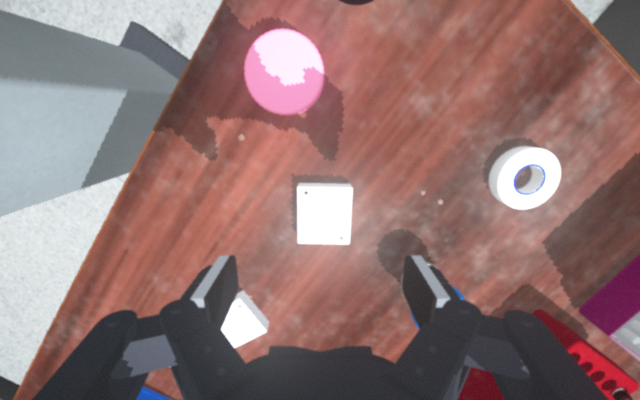

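View pics/w7c.png

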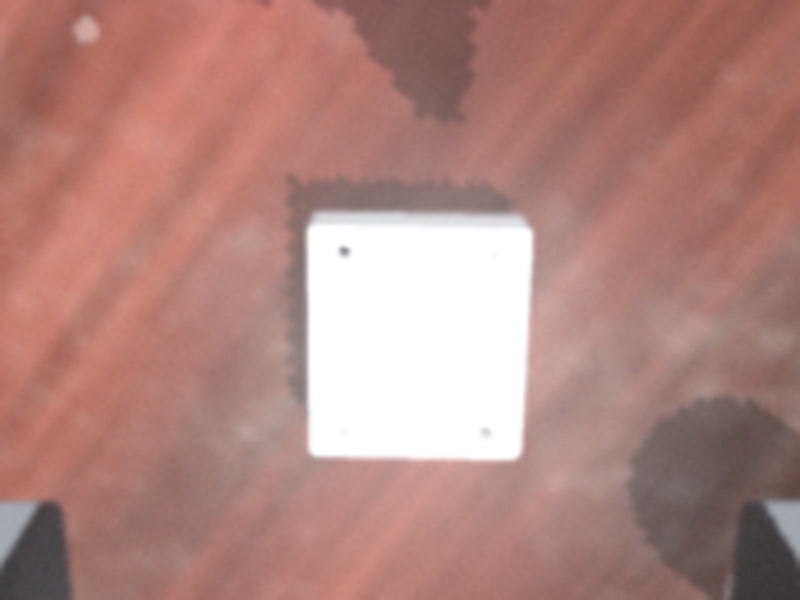

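```bash
python3 - <<'E'
from h import *
d=imaging.snapshot("wrist");P=np.load("w7.npz")["P"]
p=[((u+.5)/4-.5+220,(v+.5)/4-.5+130) for u,v in [(307,225),(533,228),(522,459),(309,456)]]
w=world(d,p,.013,P);e=np.roll(w,-1,0)-w
print(w.mean(0),np.linalg.norm(e,axis=1),np.degrees(np.arctan2(e[:,1],e[:,0])))
E
```

```text
[0.4665 0.2366 0.013 ] [0.043  0.0485 0.0433 0.0484] [  35.5169  -54.3673 -144.5432  125.273 ]
```

Emit:
play_rows:
  deltas:
    - {"dx":-1.5,"dy":0.5,"dz":18,"wx":0,"wy":0,"wz":0}
    - {"dx":0,"dy":0,"dz":28,"wx":0,"wy":0,"wz":0}
    - {"dx":0,"dy":0,"dz":20,"wx":0,"wy":0,"wz":0}
    - {"dx":0,"dy":0,"dz":10,"wx":0,"wy":0,"wz":0}
    - {"dx":0,"dy":0,"dz":3.8,"wx":0,"wy":0,"wz":0}

```text
time: 18.25
eef_pos: [0.4651, 0.237, 0.0038]
ee_rot: [[-0.589, 0.808, -0.001], [0.808, 0.589, -0.0], [0.0, -0.001, -1.0]]
force: [-0.4, -0.5, -0.6]
opening: 0.997
```

Emit:
play_rows:
  deltas:
    - {"dx":0,"dy":0,"dz":0,"wx":0,"wy":0,"wz":0}
    - {"dx":0,"dy":0,"dz":0,"wx":0,"wy":0,"wz":0}
    - {"dx":0,"dy":0,"dz":0,"wx":0,"wy":0,"wz":0}
    - {"dx":0,"dy":0,"dz":0,"wx":0,"wy":0,"wz":0}
    - {"dx":0,"dy":0,"dz":0,"wx":0,"wy":0,"wz":0}
  hand: 0.58

```text
time: 18.75
eef_pos: [0.4654, 0.2371, 0.0045]
ee_rot: [[-0.589, 0.808, 0.001], [0.808, 0.589, 0.0], [-0.0, 0.001, -1.0]]
force: [-0.6, 0.1, -0.6]
opening: 0.582
```

Emit:
play_rows:
  deltas:
    - {"dx":0,"dy":0,"dz":0,"wx":0,"wy":0,"wz":0}
    - {"dx":0,"dy":0,"dz":0,"wx":0,"wy":0,"wz":0}
    - {"dx":0,"dy":0,"dz":0,"wx":0,"wy":0,"wz":0}
    - {"dx":0,"dy":0,"dz":0,"wx":0,"wy":0,"wz":0}
    - {"dx":0,"dy":0,"dz":0,"wx":0,"wy":0,"wz":0}
  hand: 0.2

```text
time: 19.25
eef_pos: [0.4656, 0.2372, 0.0048]
ee_rot: [[-0.589, 0.808, 0.001], [0.808, 0.589, 0.0], [-0.0, 0.001, -1.0]]
force: [-1.1, -1.2, 6.1]
opening: 0.471
```

Emit:
play_rows:
  deltas:
    - {"dx":0,"dy":0,"dz":-12,"wx":0,"wy":0,"wz":0}
    - {"dx":0,"dy":0,"dz":-25,"wx":0,"wy":0,"wz":0}
    - {"dx":0,"dy":0,"dz":-35,"wx":0,"wy":0,"wz":-0.14}
    - {"dx":0,"dy":0,"dz":-33,"wx":0,"wy":0,"wz":-0.14}
    - {"dx":0,"dy":0,"dz":-15,"wx":0,"wy":0,"wz":-0.14}

```text
time: 19.75
eef_pos: [0.4669, 0.2375, 0.1281]
ee_rot: [[-0.87, 0.493, 0.005], [0.493, 0.87, 0.001], [-0.004, 0.004, -1.0]]
force: [1.6, -0.5, -1.1]
opening: 0.463
```

Emit:
play_rows:
  deltas:
    - {"dx":0,"dy":0,"dz":0,"wx":0,"wy":0,"wz":-0.14}
    - {"dx":0,"dy":0,"dz":0,"wx":0,"wy":0,"wz":-0.14}
    - {"dx":0,"dy":0,"dz":0,"wx":0,"wy":0,"wz":-0.14}
    - {"dx":0,"dy":0,"dz":0,"wx":0,"wy":0,"wz":-0.101}
    - {"dx":0,"dy":-18.6,"dz":0,"wx":0,"wy":0,"wz":0}

```text
time: 20.25
eef_pos: [0.4649, 0.2194, 0.1246]
ee_rot: [[-1.0, -0.004, 0.0], [-0.004, 1.0, 0.001], [-0.0, 0.001, -1.0]]
force: [-0.2, -0.4, -1.3]
opening: 0.468
```

Emit:
play_rows:
  deltas:
    - {"dx":-2,"dy":-35,"dz":0,"wx":0,"wy":0,"wz":0}
    - {"dx":-2,"dy":-45,"dz":0,"wx":0,"wy":0,"wz":0}
    - {"dx":-2,"dy":-45,"dz":0,"wx":0,"wy":0,"wz":0}
    - {"dx":-2,"dy":-45,"dz":0,"wx":0,"wy":0,"wz":0}
    - {"dx":-1,"dy":-45,"dz":0,"wx":0,"wy":0,"wz":0}

```text
time: 20.75
eef_pos: [0.4738, 0.0017, 0.1247]
ee_rot: [[-1.0, 0.0, 0.001], [0.0, 1.0, -0.0], [-0.001, -0.0, -1.0]]
force: [1.6, 0.5, -1.2]
opening: 0.468
```

Emit:
play_rows:
  deltas:
    - {"dx":0,"dy":-45,"dz":0,"wx":0,"wy":0,"wz":0}
    - {"dx":0,"dy":-45,"dz":0,"wx":0,"wy":0,"wz":0}
    - {"dx":0,"dy":-45,"dz":0,"wx":0,"wy":0,"wz":0}
    - {"dx":0,"dy":-45,"dz":0,"wx":0,"wy":0,"wz":0}
    - {"dx":0,"dy":-45,"dz":0,"wx":0,"wy":0,"wz":0}

```text
time: 21.25
eef_pos: [0.4736, -0.2234, 0.1246]
ee_rot: [[-1.0, 0.001, 0.0], [0.001, 1.0, -0.0], [-0.0, -0.0, -1.0]]
force: [0.9, 0.7, -0.5]
opening: 0.464
```

Emit:
play_rows:
  deltas:
    - {"dx":0,"dy":-45,"dz":0,"wx":0,"wy":0,"wz":0}
    - {"dx":0,"dy":-45,"dz":0,"wx":0,"wy":0,"wz":0}
    - {"dx":0,"dy":-40,"dz":0,"wx":0,"wy":0,"wz":0}
    - {"dx":0,"dy":-30,"dz":0,"wx":0,"wy":0,"wz":0}
    - {"dx":0,"dy":0,"dz":0,"wx":0,"wy":0,"wz":0}

```text
time: 21.75
eef_pos: [0.4733, -0.3855, 0.1248]
ee_rot: [[-1.0, 0.004, 0.001], [0.004, 1.0, -0.002], [-0.001, -0.002, -1.0]]
force: [0.3, 0.7, -0.6]
opening: 0.474
```

```bash
python3 blk.py w8
```

```text
[ 0.4733 -0.3855  0.1248] yaw 89.7724065452683 0.4736673928036267
```

View pics/w8.png

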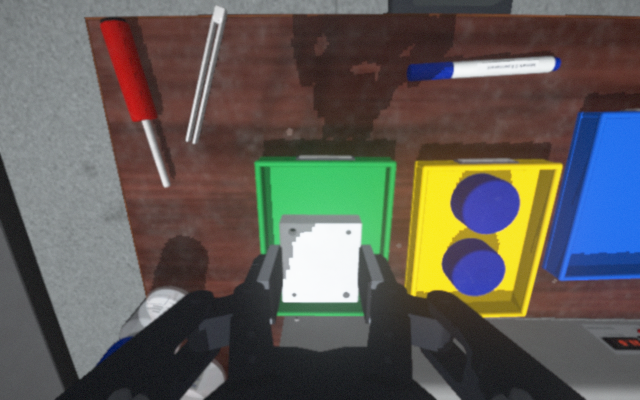

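The block is held level over the green tray; its top face runs from (285,222) to (360,302). Lowering.

Emit:
play_rows:
  deltas:
    - {"dx":0,"dy":0,"dz":25,"wx":0,"wy":0,"wz":0}
    - {"dx":0,"dy":0,"dz":38,"wx":0,"wy":0,"wz":0}
    - {"dx":0,"dy":0,"dz":28,"wx":0,"wy":0,"wz":0}
    - {"dx":0,"dy":0,"dz":13,"wx":0,"wy":0,"wz":0}
    - {"dx":0,"dy":0,"dz":4,"wx":0,"wy":0,"wz":0}

```text
time: 22.3
eef_pos: [0.4733, -0.3797, 0.0147]
ee_rot: [[-1.0, -0.001, -0.002], [-0.001, 1.0, 0.003], [0.002, 0.003, -1.0]]
force: [-0.6, 0.0, 0.1]
opening: 0.467
```

Emit:
play_rows:
  deltas:
    - {"dx":0,"dy":0,"dz":2,"wx":0,"wy":0,"wz":0}
    - {"dx":0,"dy":0,"dz":2,"wx":0,"wy":0,"wz":0}
    - {"dx":0,"dy":0,"dz":1.5,"wx":0,"wy":0,"wz":0}
    - {"dx":0,"dy":0,"dz":1,"wx":0,"wy":0,"wz":0}
    - {"dx":0,"dy":0,"dz":0,"wx":0,"wy":0,"wz":0}

```text
time: 22.8
eef_pos: [0.4741, -0.3818, 0.01]
ee_rot: [[-1.0, 0.0, 0.0], [0.0, 1.0, -0.0], [-0.0, -0.0, -1.0]]
force: [-0.4, -0.4, -1.0]
opening: 0.465
```

Emit:
play_rows:
  deltas:
    - {"dx":0,"dy":0,"dz":0.5,"wx":0,"wy":0,"wz":0}
    - {"dx":0,"dy":0,"dz":0.5,"wx":0,"wy":0,"wz":0}
    - {"dx":0,"dy":0,"dz":0,"wx":0,"wy":0,"wz":0}
    - {"dx":0,"dy":0,"dz":0,"wx":0,"wy":0,"wz":0}
    - {"dx":0,"dy":0,"dz":0,"wx":0,"wy":0,"wz":0}

```text
time: 23.3
eef_pos: [0.474, -0.3817, 0.0089]
ee_rot: [[-1.0, 0.0, 0.0], [0.0, 1.0, -0.0], [-0.0, -0.0, -1.0]]
force: [-1.3, 1.1, 2.0]
opening: 0.463
```

Emit:
play_rows:
  deltas:
    - {"dx":0,"dy":0,"dz":0.5,"wx":0,"wy":0,"wz":0}
    - {"dx":0,"dy":0,"dz":0,"wx":0,"wy":0,"wz":0}
    - {"dx":0,"dy":0,"dz":0,"wx":0,"wy":0,"wz":0}
    - {"dx":0,"dy":0,"dz":0,"wx":0,"wy":0,"wz":0}
    - {"dx":0,"dy":0,"dz":0,"wx":0,"wy":0,"wz":0}

```text
time: 23.8
eef_pos: [0.474, -0.3817, 0.0088]
ee_rot: [[-1.0, 0.0, -0.0], [0.0, 1.0, -0.0], [0.0, -0.0, -1.0]]
force: [-1.5, 2.1, 6.9]
opening: 0.464
```

Emit:
play_rows:
  deltas:
    - {"dx":0,"dy":0,"dz":0,"wx":0,"wy":0,"wz":0}
    - {"dx":0,"dy":0,"dz":0,"wx":0,"wy":0,"wz":0}
    - {"dx":0,"dy":0,"dz":0,"wx":0,"wy":0,"wz":0}
    - {"dx":0,"dy":0,"dz":0,"wx":0,"wy":0,"wz":0}
    - {"dx":0,"dy":0,"dz":0,"wx":0,"wy":0,"wz":0}
  hand: 0.65

```text
time: 24.3
eef_pos: [0.4739, -0.3815, 0.008]
ee_rot: [[-1.0, 0.0, -0.0], [0.0, 1.0, 0.0], [0.0, 0.0, -1.0]]
force: [0.8, -0.5, -0.8]
opening: 0.654
```

Emit:
play_rows:
  deltas:
    - {"dx":0,"dy":0,"dz":-12,"wx":0,"wy":0,"wz":0}
    - {"dx":0,"dy":0,"dz":-25,"wx":0,"wy":0,"wz":0}
    - {"dx":0,"dy":0,"dz":-35,"wx":0,"wy":0,"wz":0}
    - {"dx":0,"dy":0,"dz":-33,"wx":0,"wy":0,"wz":0}
    - {"dx":0,"dy":0,"dz":-15,"wx":0,"wy":0,"wz":0}

```text
time: 24.8
eef_pos: [0.4754, -0.3833, 0.1328]
ee_rot: [[-1.0, 0.0, 0.004], [0.0, 1.0, -0.005], [-0.004, -0.005, -1.0]]
force: [1.0, -0.7, 1.0]
opening: 0.651
```

```bash
python3 blk.py w9
```

```text
[ 0.4754 -0.3833  0.1328] yaw 89.98512830210518 0.6508634441751293
```

View pics/w9.png

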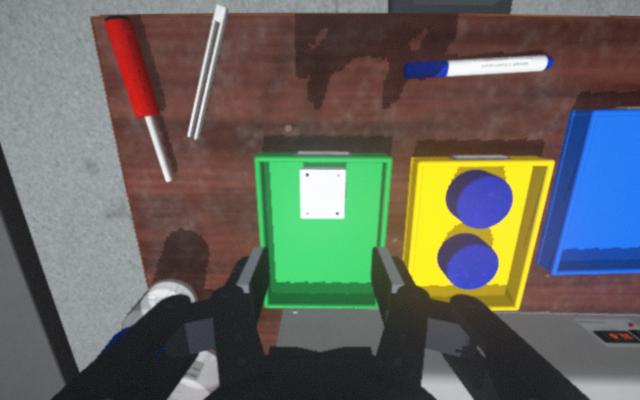

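Block L lies flat in the green tray at (323,194). Next is block R.

Emit:
play_rows:
  deltas:
    - {"dx":0,"dy":25,"dz":0,"wx":0,"wy":0,"wz":0}
    - {"dx":2,"dy":45,"dz":0,"wx":0,"wy":0,"wz":0}
    - {"dx":2,"dy":47,"dz":0,"wx":0,"wy":0,"wz":0}
    - {"dx":2,"dy":47,"dz":0,"wx":0,"wy":0,"wz":0}
    - {"dx":2,"dy":47,"dz":0,"wx":0,"wy":0,"wz":0}
  hand: 1

```text
time: 25.35
eef_pos: [0.4649, -0.1684, 0.1268]
ee_rot: [[-1.0, 0.001, -0.002], [0.001, 1.0, 0.001], [0.002, 0.001, -1.0]]
force: [-0.2, -0.3, 0.0]
opening: 0.995
```

Emit:
play_rows:
  deltas:
    - {"dx":2,"dy":47,"dz":0,"wx":0,"wy":0,"wz":0}
    - {"dx":2,"dy":47,"dz":0,"wx":0,"wy":0,"wz":0}
    - {"dx":1.5,"dy":47,"dz":0,"wx":0,"wy":0,"wz":0}
    - {"dx":0,"dy":47,"dz":0,"wx":0,"wy":0,"wz":0}
    - {"dx":0,"dy":45,"dz":0,"wx":0,"wy":0,"wz":0}

```text
time: 25.85
eef_pos: [0.4593, 0.0644, 0.127]
ee_rot: [[-1.0, 0.0, -0.002], [0.0, 1.0, 0.0], [0.002, 0.0, -1.0]]
force: [0.2, -0.6, 0.2]
opening: 1.003
```

Emit:
play_rows:
  deltas:
    - {"dx":0,"dy":30,"dz":0,"wx":0,"wy":0,"wz":0}
    - {"dx":0,"dy":10.8,"dz":0,"wx":0,"wy":0,"wz":-0.13}
    - {"dx":0,"dy":0,"dz":0,"wx":0,"wy":0,"wz":-0.135}
    - {"dx":0,"dy":0,"dz":0,"wx":0,"wy":0,"wz":-0.135}
    - {"dx":0,"dy":0,"dz":0,"wx":0,"wy":0,"wz":-0.135}

```text
time: 26.35
eef_pos: [0.4596, 0.1035, 0.1268]
ee_rot: [[-0.857, -0.515, -0.002], [-0.515, 0.857, 0.0], [0.002, 0.001, -1.0]]
force: [1.0, -0.0, 0.0]
opening: 1.001
```

Emit:
play_rows:
  deltas:
    - {"dx":0,"dy":0,"dz":5,"wx":0,"wy":0,"wz":-0.135}
    - {"dx":0,"dy":0,"dz":10,"wx":0,"wy":0,"wz":-0.135}
    - {"dx":0,"dy":0,"dz":15,"wx":0,"wy":0,"wz":-0.135}
    - {"dx":0,"dy":0,"dz":10,"wx":0,"wy":0,"wz":-0.13}
    - {"dx":0,"dy":0,"dz":5,"wx":0,"wy":0,"wz":-0.117}

```text
time: 26.85
eef_pos: [0.4588, 0.1032, 0.0808]
ee_rot: [[-0.37, -0.929, -0.004], [-0.929, 0.37, 0.0], [0.001, 0.004, -1.0]]
force: [0.4, 0.8, 0.3]
opening: 1.0
```

Emit:
play_rows:
  deltas:
    - {"dx":0,"dy":0,"dz":0,"wx":0,"wy":0,"wz":0}
    - {"dx":0,"dy":0,"dz":0,"wx":0,"wy":0,"wz":0}
    - {"dx":0,"dy":0,"dz":0,"wx":0,"wy":0,"wz":0}
    - {"dx":0,"dy":0,"dz":0,"wx":0,"wy":0,"wz":0}
    - {"dx":0,"dy":0,"dz":0,"wx":0,"wy":0,"wz":0}

```text
time: 27.35
eef_pos: [0.4608, 0.1032, 0.0834]
ee_rot: [[-0.375, -0.927, 0.001], [-0.927, 0.375, -0.0], [-0.0, -0.001, -1.0]]
force: [0.6, 0.0, -0.2]
opening: 1.004
```

```bash
python3 blk.py w10
```

```text
[0.4608 0.1032 0.0834] yaw 157.95600092332188 1.003582216236162
```

View pics/w10.png

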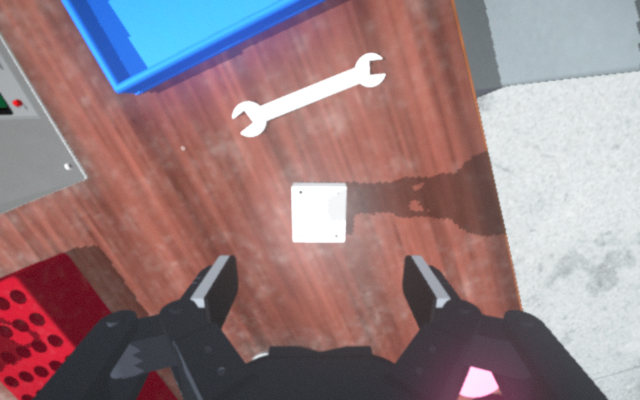

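View pics/w10c.png

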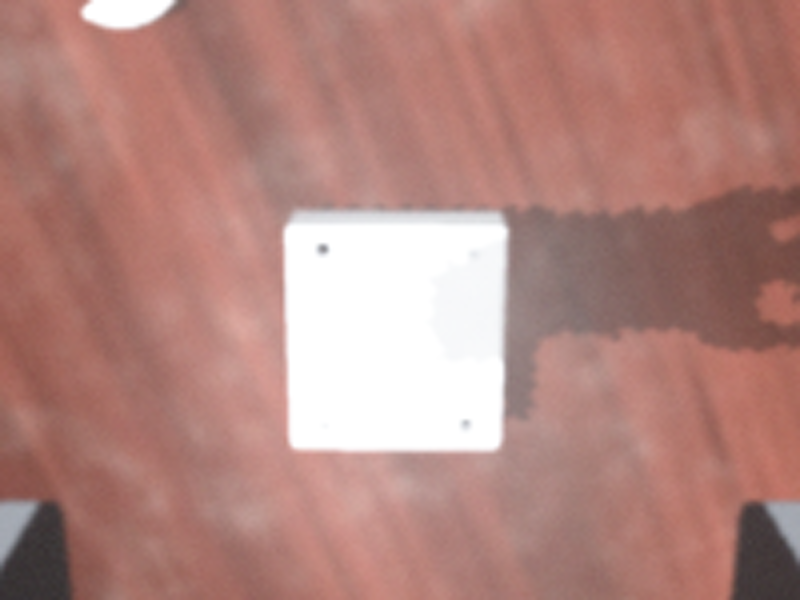

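Block R is aligned and centred between the jaws at (319,213).

Emit:
play_rows:
  deltas:
    - {"dx":0,"dy":0,"dz":18,"wx":0,"wy":0,"wz":0}
    - {"dx":0,"dy":0,"dz":28,"wx":0,"wy":0,"wz":0}
    - {"dx":0,"dy":0,"dz":20,"wx":0,"wy":0,"wz":0}
    - {"dx":0,"dy":0,"dz":10,"wx":0,"wy":0,"wz":0}
    - {"dx":0,"dy":0,"dz":3,"wx":0,"wy":0,"wz":0}

```text
time: 27.9
eef_pos: [0.4599, 0.1032, 0.0033]
ee_rot: [[-0.375, -0.927, -0.002], [-0.927, 0.375, 0.0], [0.001, 0.002, -1.0]]
force: [0.9, 0.1, 0.1]
opening: 1.001
```

Emit:
play_rows:
  deltas:
    - {"dx":0,"dy":0,"dz":0,"wx":0,"wy":0,"wz":0}
    - {"dx":0,"dy":0,"dz":0,"wx":0,"wy":0,"wz":0}
    - {"dx":0,"dy":0,"dz":0,"wx":0,"wy":0,"wz":0}
    - {"dx":0,"dy":0,"dz":0,"wx":0,"wy":0,"wz":0}
    - {"dx":0,"dy":0,"dz":0,"wx":0,"wy":0,"wz":0}
  hand: 0.58

```text
time: 28.4
eef_pos: [0.4609, 0.1032, 0.0045]
ee_rot: [[-0.375, -0.927, 0.001], [-0.927, 0.375, -0.0], [-0.0, -0.001, -1.0]]
force: [0.8, 0.6, -0.6]
opening: 0.588
```

Emit:
play_rows:
  deltas:
    - {"dx":0,"dy":0,"dz":0,"wx":0,"wy":0,"wz":0}
    - {"dx":0,"dy":0,"dz":0,"wx":0,"wy":0,"wz":0}
    - {"dx":0,"dy":0,"dz":0,"wx":0,"wy":0,"wz":0}
    - {"dx":0,"dy":0,"dz":0,"wx":0,"wy":0,"wz":0}
    - {"dx":0,"dy":0,"dz":0,"wx":0,"wy":0,"wz":0}
  hand: 0.2

```text
time: 28.9
eef_pos: [0.4611, 0.1032, 0.0049]
ee_rot: [[-0.375, -0.927, 0.001], [-0.927, 0.375, -0.0], [-0.0, -0.001, -1.0]]
force: [-1.1, -0.3, 5.3]
opening: 0.467
```

Emit:
play_rows:
  deltas:
    - {"dx":0,"dy":0,"dz":-12,"wx":0,"wy":0,"wz":0}
    - {"dx":0,"dy":0,"dz":-25,"wx":0,"wy":0,"wz":0}
    - {"dx":0,"dy":0,"dz":-35,"wx":0,"wy":0,"wz":0.13}
    - {"dx":0,"dy":0,"dz":-33,"wx":0,"wy":0,"wz":0.135}
    - {"dx":0,"dy":0,"dz":-15,"wx":0,"wy":0,"wz":0.135}

```text
time: 29.4
eef_pos: [0.4624, 0.1032, 0.1281]
ee_rot: [[-0.71, -0.704, 0.006], [-0.704, 0.71, -0.0], [-0.004, -0.004, -1.0]]
force: [-0.4, -0.1, -0.6]
opening: 0.47
```

Emit:
play_rows:
  deltas:
    - {"dx":0,"dy":0,"dz":0,"wx":0,"wy":0,"wz":0.135}
    - {"dx":0,"dy":0,"dz":0,"wx":0,"wy":0,"wz":0.135}
    - {"dx":0,"dy":0,"dz":0,"wx":0,"wy":0,"wz":0.135}
    - {"dx":0,"dy":0,"dz":0,"wx":0,"wy":0,"wz":0.135}
    - {"dx":0,"dy":0,"dz":0,"wx":0,"wy":0,"wz":0.13}

```text
time: 29.9
eef_pos: [0.4604, 0.1032, 0.1247]
ee_rot: [[-0.994, -0.111, 0.0], [-0.111, 0.994, -0.0], [-0.0, -0.0, -1.0]]
force: [0.1, -0.5, -0.5]
opening: 0.468
```

Emit:
play_rows:
  deltas:
    - {"dx":0,"dy":0,"dz":0,"wx":0,"wy":0,"wz":0.117}
    - {"dx":0,"dy":-20,"dz":0,"wx":0,"wy":0,"wz":0}
    - {"dx":-5,"dy":-35,"dz":0,"wx":0,"wy":0,"wz":0}
    - {"dx":-10,"dy":-44.8,"dz":0,"wx":0,"wy":0,"wz":0}
    - {"dx":-10,"dy":-45,"dz":0,"wx":0,"wy":0,"wz":0}

```text
time: 30.4
eef_pos: [0.4856, -0.0428, 0.1249]
ee_rot: [[-1.0, -0.001, 0.001], [-0.001, 1.0, -0.0], [-0.001, -0.0, -1.0]]
force: [0.3, 0.0, 0.1]
opening: 0.466
```

Emit:
play_rows:
  deltas:
    - {"dx":-10,"dy":-45,"dz":0,"wx":0,"wy":0,"wz":0}
    - {"dx":-10,"dy":-45,"dz":0,"wx":0,"wy":0,"wz":0}
    - {"dx":-10,"dy":-45,"dz":0,"wx":0,"wy":0,"wz":0}
    - {"dx":-10,"dy":-45,"dz":0,"wx":0,"wy":0,"wz":0}
    - {"dx":-8,"dy":-45,"dz":0,"wx":0,"wy":0,"wz":0}

```text
time: 30.9
eef_pos: [0.5336, -0.2685, 0.1248]
ee_rot: [[-1.0, 0.0, 0.0], [0.0, 1.0, -0.0], [-0.0, -0.0, -1.0]]
force: [0.1, 0.1, -0.9]
opening: 0.466
```

Emit:
play_rows:
  deltas:
    - {"dx":-4.5,"dy":-45,"dz":0,"wx":0,"wy":0,"wz":0}
    - {"dx":0,"dy":-40,"dz":0,"wx":0,"wy":0,"wz":0}
    - {"dx":0,"dy":-30,"dz":0,"wx":0,"wy":0,"wz":0}
    - {"dx":0,"dy":0,"dz":0,"wx":0,"wy":0,"wz":0}
    - {"dx":0,"dy":0,"dz":0,"wx":0,"wy":0,"wz":0}

```text
time: 31.4
eef_pos: [0.5376, -0.3818, 0.1243]
ee_rot: [[-1.0, 0.001, -0.0], [0.001, 1.0, 0.001], [0.0, 0.001, -1.0]]
force: [0.3, -0.2, -0.0]
opening: 0.466
```

```bash
python3 blk.py w11
```

```text
[ 0.5376 -0.3818  0.1243] yaw 89.91906303179144 0.46607937755322193
```

View pics/w11.png

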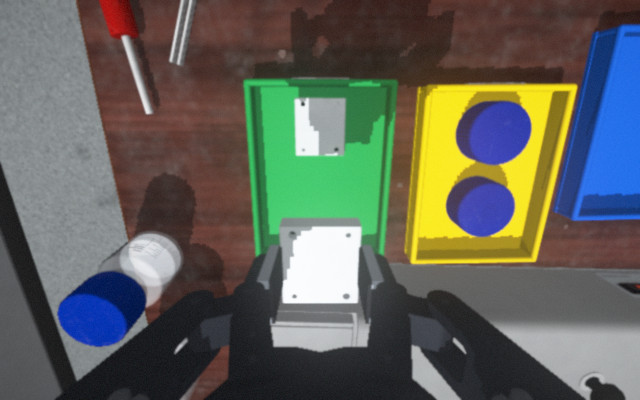

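Block R is held level over the free rear half of the green tray, with block L clear at (320,127).

Emit:
play_rows:
  deltas:
    - {"dx":0,"dy":0,"dz":25,"wx":0,"wy":0,"wz":0}
    - {"dx":0,"dy":0,"dz":38,"wx":0,"wy":0,"wz":0}
    - {"dx":0,"dy":0,"dz":28,"wx":0,"wy":0,"wz":0}
    - {"dx":0,"dy":0,"dz":13,"wx":0,"wy":0,"wz":0}
    - {"dx":0,"dy":0,"dz":4,"wx":0,"wy":0,"wz":0}

```text
time: 31.95
eef_pos: [0.5373, -0.3797, 0.0146]
ee_rot: [[-1.0, -0.001, -0.002], [-0.001, 1.0, 0.002], [0.002, 0.002, -1.0]]
force: [-0.5, 0.5, -0.4]
opening: 0.464
```

Emit:
play_rows:
  deltas:
    - {"dx":0,"dy":0,"dz":2,"wx":0,"wy":0,"wz":0}
    - {"dx":0,"dy":0,"dz":2,"wx":0,"wy":0,"wz":0}
    - {"dx":0,"dy":0,"dz":1.5,"wx":0,"wy":0,"wz":0}
    - {"dx":0,"dy":0,"dz":1,"wx":0,"wy":0,"wz":0}
    - {"dx":0,"dy":0,"dz":0,"wx":0,"wy":0,"wz":0}

```text
time: 32.45
eef_pos: [0.5381, -0.3818, 0.01]
ee_rot: [[-1.0, 0.0, 0.0], [0.0, 1.0, -0.0], [-0.0, -0.0, -1.0]]
force: [-0.8, -0.8, -1.3]
opening: 0.466
```

Emit:
play_rows:
  deltas:
    - {"dx":0,"dy":0,"dz":0.5,"wx":0,"wy":0,"wz":0}
    - {"dx":0,"dy":0,"dz":0.5,"wx":0,"wy":0,"wz":0}
    - {"dx":0,"dy":0,"dz":0.5,"wx":0,"wy":0,"wz":0}
    - {"dx":0,"dy":0,"dz":0,"wx":0,"wy":0,"wz":0}
    - {"dx":0,"dy":0,"dz":0,"wx":0,"wy":0,"wz":0}

```text
time: 32.95
eef_pos: [0.538, -0.3818, 0.0089]
ee_rot: [[-1.0, 0.0, -0.0], [0.0, 1.0, -0.0], [0.0, -0.0, -1.0]]
force: [-1.5, 2.6, 5.4]
opening: 0.47
```

Emit:
play_rows:
  deltas:
    - {"dx":0,"dy":0,"dz":0,"wx":0,"wy":0,"wz":0}
    - {"dx":0,"dy":0,"dz":0,"wx":0,"wy":0,"wz":0}
    - {"dx":0,"dy":0,"dz":0,"wx":0,"wy":0,"wz":0}
    - {"dx":0,"dy":0,"dz":0,"wx":0,"wy":0,"wz":0}
    - {"dx":0,"dy":0,"dz":0,"wx":0,"wy":0,"wz":0}
  hand: 0.65

```text
time: 33.45
eef_pos: [0.5379, -0.3816, 0.008]
ee_rot: [[-1.0, 0.0, -0.0], [0.0, 1.0, 0.0], [0.0, 0.0, -1.0]]
force: [-0.2, -0.4, -0.6]
opening: 0.651
```

Emit:
play_rows:
  deltas:
    - {"dx":0,"dy":0,"dz":-12,"wx":0,"wy":0,"wz":0}
    - {"dx":0,"dy":0,"dz":-25,"wx":0,"wy":0,"wz":0}
    - {"dx":0,"dy":0,"dz":-35,"wx":0,"wy":0,"wz":0}
    - {"dx":0,"dy":0,"dz":-33,"wx":0,"wy":0,"wz":0}
    - {"dx":0,"dy":0,"dz":-15,"wx":0,"wy":0,"wz":0}

```text
time: 33.95
eef_pos: [0.5396, -0.3832, 0.1332]
ee_rot: [[-1.0, 0.0, 0.005], [0.0, 1.0, -0.005], [-0.005, -0.005, -1.0]]
force: [-0.4, -0.3, 0.5]
opening: 0.648
```

```bash
python3 blk.py w12
```

```text
[ 0.5396 -0.3832  0.1332] yaw 89.98676581223859 0.6481789793849716
```

View pics/w12.png

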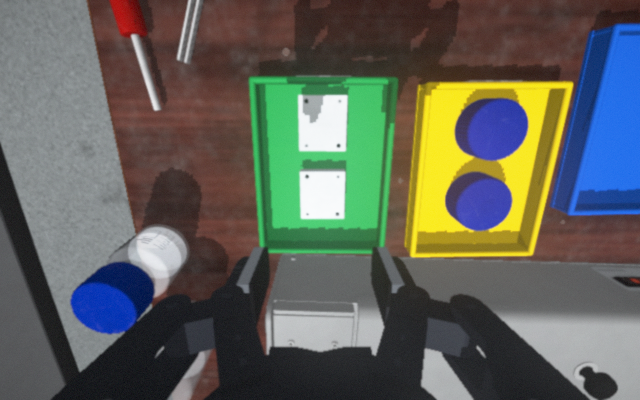

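Both blocks lie flat in the green tray, at (322,122) and (322,194). On to the tape.

Emit:
play_rows:
  deltas:
    - {"dx":0,"dy":25,"dz":0,"wx":0,"wy":0,"wz":0}
    - {"dx":0,"dy":45,"dz":0,"wx":0,"wy":0,"wz":0}
    - {"dx":0,"dy":48,"dz":0,"wx":0,"wy":0,"wz":0}
    - {"dx":0,"dy":48,"dz":0,"wx":0,"wy":0,"wz":0}
    - {"dx":0,"dy":48,"dz":0,"wx":0,"wy":0,"wz":0}
  hand: 1

```text
time: 34.5
eef_pos: [0.5369, -0.1654, 0.1267]
ee_rot: [[-1.0, 0.001, -0.002], [0.001, 1.0, 0.001], [0.002, 0.001, -1.0]]
force: [1.4, 0.3, 0.4]
opening: 1.004
```

Emit:
play_rows:
  deltas:
    - {"dx":0,"dy":48,"dz":0,"wx":0,"wy":0,"wz":0}
    - {"dx":0,"dy":48,"dz":0,"wx":0,"wy":0,"wz":0}
    - {"dx":0,"dy":48,"dz":0,"wx":0,"wy":0,"wz":0}
    - {"dx":0,"dy":48,"dz":0,"wx":0,"wy":0,"wz":0}
    - {"dx":0,"dy":48,"dz":0,"wx":0,"wy":0,"wz":0}

```text
time: 35.0
eef_pos: [0.5369, 0.0744, 0.1269]
ee_rot: [[-1.0, 0.0, -0.002], [0.0, 1.0, 0.0], [0.002, 0.0, -1.0]]
force: [1.0, -0.3, -0.4]
opening: 1.0
```

Emit:
play_rows:
  deltas:
    - {"dx":-3,"dy":48,"dz":0,"wx":0,"wy":0,"wz":0}
    - {"dx":-8,"dy":48,"dz":0,"wx":0,"wy":0,"wz":0}
    - {"dx":-8,"dy":48,"dz":0,"wx":0,"wy":0,"wz":0}
    - {"dx":-8,"dy":48,"dz":0,"wx":0,"wy":0,"wz":0}
    - {"dx":-6,"dy":45,"dz":0,"wx":0,"wy":0,"wz":0}

```text
time: 35.5
eef_pos: [0.5704, 0.3113, 0.1265]
ee_rot: [[-1.0, -0.0, -0.002], [-0.0, 1.0, -0.001], [0.002, -0.001, -1.0]]
force: [0.6, -0.8, 1.0]
opening: 1.0
```

Emit:
play_rows:
  deltas:
    - {"dx":0,"dy":30,"dz":0,"wx":0,"wy":0,"wz":0}
    - {"dx":0,"dy":13.5,"dz":0,"wx":0,"wy":0,"wz":0}
    - {"dx":0,"dy":0,"dz":20,"wx":0,"wy":0,"wz":0}
    - {"dx":0,"dy":0,"dz":20,"wx":0,"wy":0,"wz":0}
    - {"dx":0,"dy":0,"dz":5,"wx":0,"wy":0,"wz":0}

```text
time: 36.0
eef_pos: [0.5689, 0.351, 0.0793]
ee_rot: [[-1.0, 0.001, -0.006], [0.001, 1.0, -0.003], [0.006, -0.003, -1.0]]
force: [-0.1, -0.0, -0.7]
opening: 0.998
```

Emit:
play_rows:
  deltas:
    - {"dx":0,"dy":0,"dz":0,"wx":0,"wy":0,"wz":0}
    - {"dx":0,"dy":0,"dz":0,"wx":0,"wy":0,"wz":0}
    - {"dx":0,"dy":0,"dz":0,"wx":0,"wy":0,"wz":0}
    - {"dx":0,"dy":0,"dz":0,"wx":0,"wy":0,"wz":0}
    - {"dx":0,"dy":0,"dz":0,"wx":0,"wy":0,"wz":0}

```text
time: 36.5
eef_pos: [0.5716, 0.353, 0.0839]
ee_rot: [[-1.0, 0.0, 0.001], [0.0, 1.0, 0.0], [-0.001, 0.0, -1.0]]
force: [-1.0, -0.8, -0.1]
opening: 1.002
```

```bash
python3 blk.py w13
```

```text
[0.5716 0.353  0.0839] yaw 89.9765569919082 1.0017949060610707
```

View pics/w13.png

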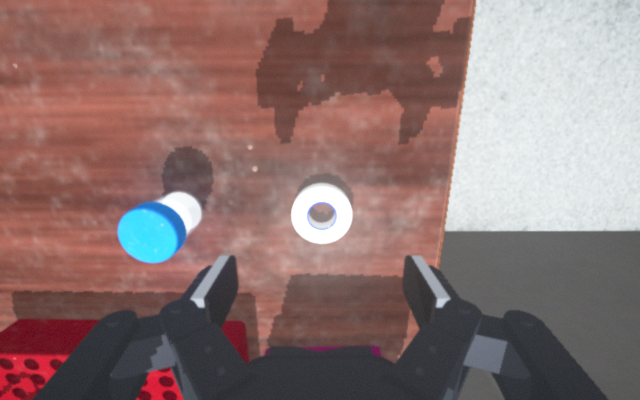

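Tape centred at (322,214), jar well clear.

Emit:
play_rows:
  deltas:
    - {"dx":0,"dy":0,"dz":18,"wx":0,"wy":0,"wz":0}
    - {"dx":0,"dy":0,"dz":28,"wx":0,"wy":0,"wz":0}
    - {"dx":0,"dy":0,"dz":20,"wx":0,"wy":0,"wz":0}
    - {"dx":0,"dy":0,"dz":10,"wx":0,"wy":0,"wz":0}
    - {"dx":0,"dy":0,"dz":4,"wx":0,"wy":0,"wz":0}

```text
time: 37.05
eef_pos: [0.5698, 0.3524, 0.0008]
ee_rot: [[-1.0, 0.0, -0.003], [0.0, 1.0, -0.001], [0.003, -0.001, -1.0]]
force: [-0.7, -0.4, 0.2]
opening: 0.998
```

Emit:
play_rows:
  deltas:
    - {"dx":0,"dy":0,"dz":0,"wx":0,"wy":0,"wz":0}
    - {"dx":0,"dy":0,"dz":0,"wx":0,"wy":0,"wz":0}
    - {"dx":0,"dy":0,"dz":0,"wx":0,"wy":0,"wz":0}
    - {"dx":0,"dy":0,"dz":0,"wx":0,"wy":0,"wz":0}
    - {"dx":0,"dy":0,"dz":0,"wx":0,"wy":0,"wz":0}
  hand: 0.65

```text
time: 37.55
eef_pos: [0.5715, 0.353, 0.0037]
ee_rot: [[-1.0, 0.0, 0.001], [0.0, 1.0, 0.0], [-0.001, 0.0, -1.0]]
force: [0.2, 0.2, -0.2]
opening: 0.652
```

Emit:
play_rows:
  deltas:
    - {"dx":0,"dy":0,"dz":0,"wx":0,"wy":0,"wz":0}
    - {"dx":0,"dy":0,"dz":0,"wx":0,"wy":0,"wz":0}
    - {"dx":0,"dy":0,"dz":0,"wx":0,"wy":0,"wz":0}
    - {"dx":0,"dy":0,"dz":0,"wx":0,"wy":0,"wz":0}
    - {"dx":0,"dy":0,"dz":0,"wx":0,"wy":0,"wz":0}
  hand: 0.3

```text
time: 38.05
eef_pos: [0.5718, 0.3531, 0.0043]
ee_rot: [[-1.0, 0.0, 0.001], [0.0, 1.0, 0.0], [-0.001, 0.0, -1.0]]
force: [-2.4, -1.3, 5.9]
opening: 0.511
```

Emit:
play_rows:
  deltas:
    - {"dx":0,"dy":0,"dz":-8,"wx":0,"wy":0,"wz":0}
    - {"dx":0,"dy":0,"dz":-20,"wx":0,"wy":0,"wz":0}
    - {"dx":0,"dy":0,"dz":-30,"wx":0,"wy":0,"wz":0}
    - {"dx":0,"dy":0,"dz":-32,"wx":0,"wy":0,"wz":0}
    - {"dx":0,"dy":0,"dz":-30,"wx":0,"wy":0,"wz":0}

```text
time: 38.55
eef_pos: [0.5711, 0.3529, 0.1247]
ee_rot: [[-1.0, 0.0, 0.0], [0.0, 1.0, 0.0], [-0.0, 0.0, -1.0]]
force: [0.3, 0.0, -0.1]
opening: 0.517
```

```bash
python3 blk.py w14
```

```text
[0.5711 0.3529 0.1247] yaw 89.98298992610063 0.5174381809571111
```

View pics/w14.png

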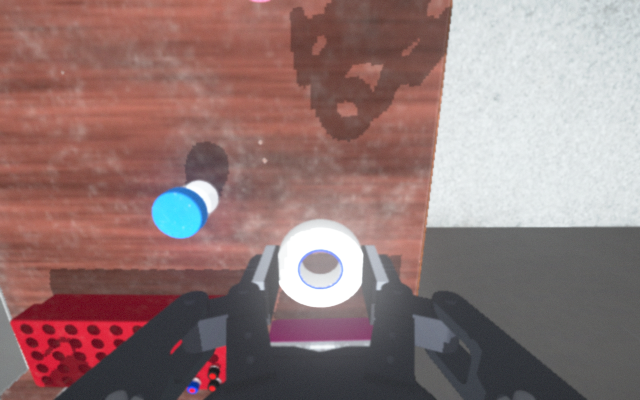

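The tape is held level and centred between the pads at (320,265). Carrying it to the blue tray.

Emit:
play_rows:
  deltas:
    - {"dx":5,"dy":-20,"dz":0,"wx":0,"wy":0,"wz":0}
    - {"dx":10,"dy":-35,"dz":0,"wx":0,"wy":0,"wz":0}
    - {"dx":10,"dy":-42,"dz":0,"wx":0,"wy":0,"wz":0}
    - {"dx":10,"dy":-45,"dz":0,"wx":0,"wy":0,"wz":0}
    - {"dx":10,"dy":-45,"dz":0,"wx":0,"wy":0,"wz":0}

```text
time: 39.1
eef_pos: [0.5254, 0.1645, 0.1232]
ee_rot: [[-1.0, -0.0, 0.0], [-0.0, 1.0, -0.0], [-0.0, -0.0, -1.0]]
force: [1.2, -1.0, 0.1]
opening: 0.512
```

Emit:
play_rows:
  deltas:
    - {"dx":10,"dy":-45,"dz":0,"wx":0,"wy":0,"wz":0}
    - {"dx":10,"dy":-45,"dz":0,"wx":0,"wy":0,"wz":0}
    - {"dx":10,"dy":-45,"dz":0,"wx":0,"wy":0,"wz":0}
    - {"dx":10,"dy":-45,"dz":0,"wx":0,"wy":0,"wz":0}
    - {"dx":10,"dy":-40,"dz":0,"wx":0,"wy":0,"wz":0}

```text
time: 39.6
eef_pos: [0.4754, -0.056, 0.1234]
ee_rot: [[-1.0, 0.001, 0.001], [0.001, 1.0, -0.0], [-0.001, -0.0, -1.0]]
force: [1.4, -0.7, -0.3]
opening: 0.507
```

Emit:
play_rows:
  deltas:
    - {"dx":4,"dy":-30,"dz":0,"wx":0,"wy":0,"wz":0}
    - {"dx":0,"dy":-8,"dz":0,"wx":0,"wy":0,"wz":0}
    - {"dx":0,"dy":0,"dz":0,"wx":0,"wy":0,"wz":0}
    - {"dx":0,"dy":0,"dz":0,"wx":0,"wy":0,"wz":0}
    - {"dx":0,"dy":0,"dz":0,"wx":0,"wy":0,"wz":0}

```text
time: 40.1
eef_pos: [0.4721, -0.0908, 0.123]
ee_rot: [[-1.0, -0.001, -0.0], [-0.001, 1.0, 0.0], [0.0, 0.0, -1.0]]
force: [0.7, 0.1, 0.0]
opening: 0.512
```

```bash
python3 blk.py w15
```

```text
[ 0.4721 -0.0908  0.123 ] yaw 90.07916797495342 0.5115003058122302
```

View pics/w15.png

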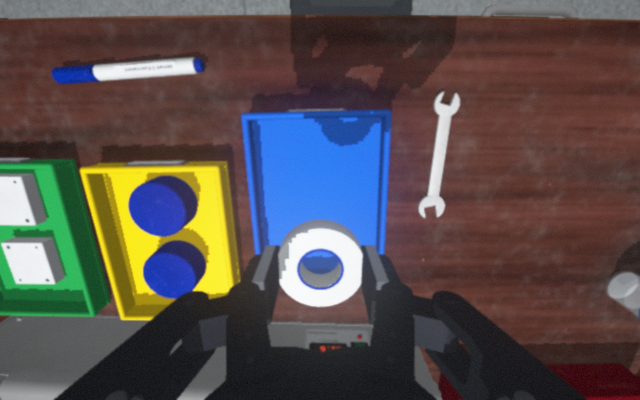

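Emit:
play_rows:
  deltas:
    - {"dx":0,"dy":0,"dz":25,"wx":0,"wy":0,"wz":0}
    - {"dx":0,"dy":0,"dz":37,"wx":0,"wy":0,"wz":0}
    - {"dx":0,"dy":0,"dz":28,"wx":0,"wy":0,"wz":0}
    - {"dx":0,"dy":0,"dz":13,"wx":0,"wy":0,"wz":0}
    - {"dx":0,"dy":0,"dz":4,"wx":0,"wy":0,"wz":0}

```text
time: 40.65
eef_pos: [0.4711, -0.091, 0.0148]
ee_rot: [[-1.0, -0.001, -0.003], [-0.001, 1.0, 0.001], [0.003, 0.001, -1.0]]
force: [0.6, 0.0, -0.6]
opening: 0.513
```

Emit:
play_rows:
  deltas:
    - {"dx":0,"dy":0,"dz":2,"wx":0,"wy":0,"wz":0}
    - {"dx":0,"dy":0,"dz":2,"wx":0,"wy":0,"wz":0}
    - {"dx":0,"dy":0,"dz":1.5,"wx":0,"wy":0,"wz":0}
    - {"dx":0,"dy":0,"dz":1,"wx":0,"wy":0,"wz":0}
    - {"dx":0,"dy":0,"dz":0,"wx":0,"wy":0,"wz":0}

```text
time: 41.15
eef_pos: [0.4723, -0.0922, 0.0099]
ee_rot: [[-1.0, 0.0, 0.001], [0.0, 1.0, -0.0], [-0.001, -0.0, -1.0]]
force: [-0.2, 0.2, -0.2]
opening: 0.514
```

Emit:
play_rows:
  deltas:
    - {"dx":0,"dy":0,"dz":0.5,"wx":0,"wy":0,"wz":0}
    - {"dx":0,"dy":0,"dz":0.5,"wx":0,"wy":0,"wz":0}
    - {"dx":0,"dy":0,"dz":0.5,"wx":0,"wy":0,"wz":0}
    - {"dx":0,"dy":0,"dz":0,"wx":0,"wy":0,"wz":0}
    - {"dx":0,"dy":0,"dz":0,"wx":0,"wy":0,"wz":0}

```text
time: 41.65
eef_pos: [0.4721, -0.0922, 0.0083]
ee_rot: [[-1.0, 0.0, -0.0], [0.0, 1.0, -0.0], [0.0, -0.0, -1.0]]
force: [-2.0, 0.4, 3.9]
opening: 0.514
```

Contact at the expected height (8.3 mm, 4 N). Releasing, lifting and moving away for the final look.

Emit:
play_rows:
  deltas:
    - {"dx":0,"dy":0,"dz":0,"wx":0,"wy":0,"wz":0}
    - {"dx":0,"dy":0,"dz":0,"wx":0,"wy":0,"wz":0}
    - {"dx":0,"dy":0,"dz":0,"wx":0,"wy":0,"wz":0}
    - {"dx":0,"dy":0,"dz":0,"wx":0,"wy":0,"wz":0}
    - {"dx":0,"dy":0,"dz":0,"wx":0,"wy":0,"wz":0}
  hand: 0.7

```text
time: 42.15
eef_pos: [0.472, -0.0921, 0.008]
ee_rot: [[-1.0, 0.0, -0.0], [0.0, 1.0, 0.0], [0.0, 0.0, -1.0]]
force: [0.0, 0.5, -0.6]
opening: 0.698
```

Emit:
play_rows:
  deltas:
    - {"dx":0,"dy":0,"dz":-12,"wx":0,"wy":0,"wz":0}
    - {"dx":0,"dy":0,"dz":-25,"wx":0,"wy":0,"wz":0}
    - {"dx":0,"dy":0,"dz":-35,"wx":0,"wy":0,"wz":0}
    - {"dx":0,"dy":0,"dz":-40,"wx":0,"wy":0,"wz":0}
    - {"dx":0,"dy":0,"dz":-40,"wx":0,"wy":0,"wz":0}

```text
time: 42.65
eef_pos: [0.4717, -0.092, 0.1624]
ee_rot: [[-1.0, 0.0, 0.0], [0.0, 1.0, -0.0], [-0.0, -0.0, -1.0]]
force: [1.0, -0.4, 0.4]
opening: 0.698
```

Emit:
play_rows:
  deltas:
    - {"dx":10,"dy":20,"dz":-20,"wx":0,"wy":0,"wz":0}
    - {"dx":20,"dy":35,"dz":0,"wx":0,"wy":0,"wz":0}
    - {"dx":20,"dy":40,"dz":0,"wx":0,"wy":0,"wz":0}
    - {"dx":10,"dy":30,"dz":0,"wx":0,"wy":0,"wz":0}
    - {"dx":0,"dy":10,"dz":0,"wx":0,"wy":0,"wz":0}

```text
time: 43.15
eef_pos: [0.4109, 0.045, 0.1807]
ee_rot: [[-1.0, -0.002, 0.001], [-0.002, 1.0, 0.0], [-0.001, 0.0, -1.0]]
force: [-0.5, 0.0, 0.3]
opening: 0.7
```

```bash
python3 - <<'E'
from h import *
s=status.observe(); print(s["time"],s["eef_pos"],s["force"],s["opening"])
d=imaging.snapshot("top"); i=d["color"][:,:,::-1]
cv2.imwrite("pics/t16.png",cv2.resize(i[140:270,300:500],None,fx=4,fy=4,interpolation=cv2.INTER_CUBIC))
cv2.imwrite("pics/t16f.png",i)
d=imaging.snapshot("scene"); i=d["color"][:,:,::-1]
cv2.imwrite("pics/s16.png",cv2.resize(i[110:340,200:500],None,fx=2.6,fy=2.6,interpolation=cv2.INTER_CUBIC))
E
```

```text
43.15 [0.4109 0.045  0.1807] [-0.4757  0.0261  0.2646] 0.7002509426259307
```

View pics/t16.png

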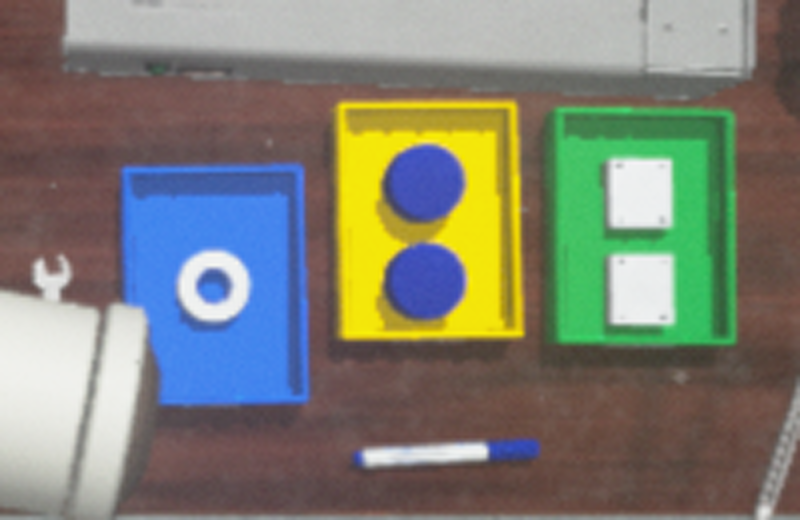

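View pics/t16f.png

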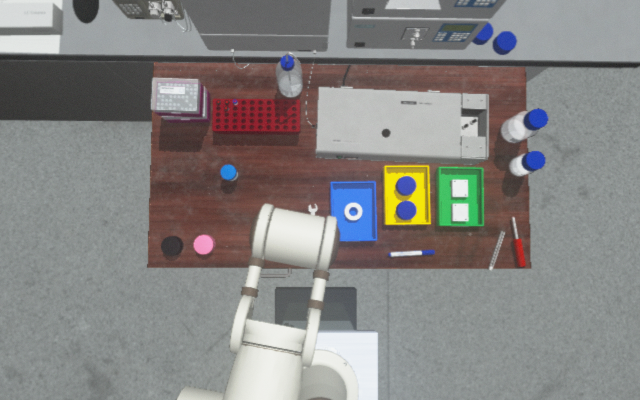

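View pics/s16.png

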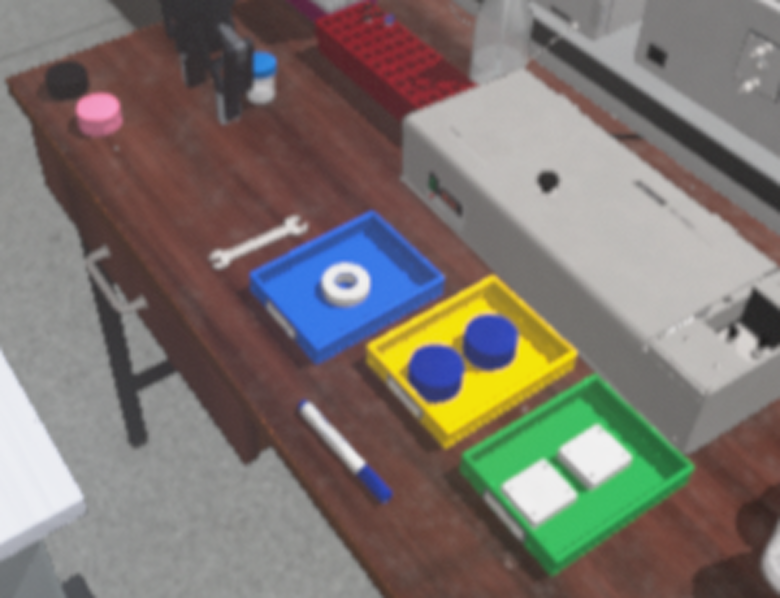

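All parts lie flat inside their trays: the tape at top-crop (213,288), the caps at (424,183) and (425,282), and the blocks at (640,193) and (642,290). The jar is still at (229,172), the spanner and look-alikes are untouched, and the arm is clear.

```bash
python3 -c "
from rig import order
print(order.hand_in())"
```

```text
the job is handed in; nothing more can be done
None
```

I sorted all five parts and handed the job in at about 43 s. Both blue caps are in the yellow tray, both clamp blocks in the green tray and the thread tape in the blue tray. Each part was lowered until it touched the tray floor before I let go. The highest force read at the end of any move was about 13 N.

- **Final check:** the last top and scene pictures show every part flat, the same way up, separate and off the tray walls. The arm was clear of everything. The jar and the black and pink look-alikes are where they started. The spanner shows in its place in the scene picture, though the arm partly hid it from above.
- **What disagreed:** the cameras differed by up to about 4 mm on one block, which did not affect the grasp. The jaws closed about 2 mm tighter on the tape than its stated size suggests, but it was held level and set down without trouble.

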